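Shut down the soap-melting hob and hang up the pouring jugs

TASK

The batch is poured, so shut the melting station down. First turn both dials of the hob so that their white pointer lines point at their off dots; only then hang every empty pouring jug, the one on the hob too if there is one, by its handle on the hooks of the drying rack, one jug to a hook, and leave them hanging still with the dials off. Do not disturb the saucepan, the amber jar or the amber bottle.

Things in the scene. Friction and masses are not known exactly. Their poses are not given: they have to be found in the camera images.
- dial_left (a joint): Angle in rad of the hob's left dial (left as the operator at the robot sees it). 0 (or any whole turn, 6.283, -6.283) = its white pointer line points at its off dot; grows counter-clockwise seen from above. It turns either way all the way round, has no stops or clicks, and stays where it is left (about 0.06 Nm of friction).
- dial_left_grip (a point): Left dial: black knob, a disc 50 mm across and 8 mm thick lying flat on the hob's top, and across it an upright grip bar 46 mm long, 13 mm thick, standing 22 mm above the disc. The white pointer line runs from the middle of the bar's top to one end of the bar. This point lies on the turning axis, 10 mm below the bar's top and 12 mm above the disc; its x axis points along the bar to the pointer end, z up.
- dial_left_off (a point): The left dial's off mark: a round black dot 12 mm across on the metal control strip, 38 mm from the dial's axis, on its far side from the operator. All other marks round the dial are thin black ticks.
- dial_right (a joint): Angle of the right dial, as for the left one.
- dial_right_grip (a point): Right dial, same shape and same point as the left one; the axes of the two are 140 mm apart.
- dial_right_off (a point): The right dial's off dot.
- hob: Double hob, black glass top with a bare metal control strip in front, fixed: 450 mm deep (x), 290 mm wide (y), top surface 60 mm above the table. Origin: middle of its underside; x points away from the operator. The dials stand on its front strip, 178 mm before the middle. A front heating zone is ringed behind the dials; one jug may stand on it. The saucepan stands on the rear zone.
- rack: Drying rack, fixed: a level steel bar (14 mm thick) at 220 mm height between two posts 520 mm apart, with four long hooks that stick out level towards the operator (-x of this frame). Origin on the table under the bar's middle; y along the bar, z up. Each hook is an 8 mm round rod 110 mm long, its end turned up 20 mm (top of the tip 244 mm above the table). Hooks are 125 mm apart; hook1 is at the +y (left) end, hook4 at the -y end.
- hook1 (a point): Point on the axis of hook 1's level rod, 75 mm out from the bar and 35 mm short of the upturned end; axes as the rack's (-x towards the free end).
- hook2 (a point): Point on the axis of hook 2's level rod, 75 mm out from the bar and 35 mm short of the upturned end; axes as the rack's (-x towards the free end).
- hook3 (a point): Point on the axis of hook 3's level rod, 75 mm out from the bar and 35 mm short of the upturned end; axes as the rack's (-x towards the free end).
- hook4 (a point): Point on the axis of hook 4's level rod, 75 mm out from the bar and 35 mm short of the upturned end; axes as the rack's (-x towards the free end).
- jug1_centre (a point): Stainless pouring jug (about 200 g), open on top, starts on the table; absent (None) in some runs. Round, 64 mm across, 105 mm high, wall 3 mm, with a closed loop handle of 8 mm round bar on one side, reaching out to 66 mm from the axis. This point is on its axis half-way up; z points to its mouth, x to the handle.
- jug1_loop (a point): Point in the upper half of the open eye of jug1's handle: 45 mm from the jug's axis, 85 mm above its foot; axes as the jug's. The eye, between body and handle bar, is 26 mm wide (32 to 58 mm from the axis) and 55 mm high (38 to 93 mm above the foot). Let go on a hook, the jug swings down about the rod until its weight hangs under it, mouth leaning outward.
- jug2_centre (a point): Stainless pouring jug (about 200 g), open on top, starts on the table; absent (None) in some runs. Round, 64 mm across, 105 mm high, wall 3 mm, with a closed loop handle of 8 mm round bar on one side, reaching out to 66 mm from the axis. This point is on its axis half-way up; z points to its mouth, x to the handle.
- jug2_loop (a point): Point in the upper half of the open eye of jug2's handle: 45 mm from the jug's axis, 85 mm above its foot; axes as the jug's. The eye, between body and handle bar, is 26 mm wide (32 to 58 mm from the axis) and 55 mm high (38 to 93 mm above the foot). Let go on a hook, the jug swings down about the rod until its weight hangs under it, mouth leaning outward.
- jug3_centre (a point): Stainless pouring jug (about 200 g), open on top, starts on the table; absent (None) in some runs. Round, 64 mm across, 105 mm high, wall 3 mm, with a closed loop handle of 8 mm round bar on one side, reaching out to 66 mm from the axis. This point is on its axis half-way up; z points to its mouth, x to the handle.
- jug3_loop (a point): Point in the upper half of the open eye of jug3's handle: 45 mm from the jug's axis, 85 mm above its foot; axes as the jug's. The eye, between body and handle bar, is 26 mm wide (32 to 58 mm from the axis) and 55 mm high (38 to 93 mm above the foot). Let go on a hook, the jug swings down about the rod until its weight hangs under it, mouth leaning outward.
- jug4_centre (a point): Stainless pouring jug (about 200 g), open on top, starts on the hob's front zone; absent (None) in some runs. Round, 64 mm across, 105 mm high, wall 3 mm, with a closed loop handle of 8 mm round bar on one side, reaching out to 66 mm from the axis. This point is on its axis half-way up; z points to its mouth, x to the handle.
- jug4_loop (a point): Point in the upper half of the open eye of jug4's handle: 45 mm from the jug's axis, 85 mm above its foot; axes as the jug's. The eye, between body and handle bar, is 26 mm wide (32 to 58 mm from the axis) and 55 mm high (38 to 93 mm above the foot). Let go on a hook, the jug swings down about the rod until its weight hangs under it, mouth leaning outward.
- saucepan: Stainless saucepan, 140 mm across, 75 mm high with a black stick handle, on the hob's rear zone. Origin: middle of its underside. Leave alone.
- jar: Closed amber jar, 58 mm across, 80 mm high, standing on the table. Origin: middle of its underside. Leave alone.
- bottle: Closed amber bottle, 72 mm across, 190 mm high, standing on the table. Origin: middle of its underside. Leave alone.
Things that resemble listed ones, but are neither listed nor needed, are in the scene too. Leave any blue, pink or yellow look-alike of the part that bears jug2_centre alone.

How it is judged:
By the outcome, as a careful person would: the job done as asked, in the order asked, and still so for the second after the job is handed in, with the robot touching nothing.
Of jug1, jug2, jug3, jug4 only 3 to 4 are there at a start; the rules pass over those that are not, and their reading is None.
At some moment in a run one of jug1, jug2, jug3, jug4 may be knocked a few centimetres aside while the robot is not near it.
It also fails if it takes over 210 s, if anything falls off the work surface, if the arm or the gripper's body presses on something with over 40 N, if the wrist force passes 120 N, or if a joint passes its speed limit or range.

ROBOT

A 7-joint arm with a two-finger parallel gripper is mounted at the origin on the work surface. World frame = base frame: x ahead of the robot, y to its left, z up, the work surface at z = 0. Lengths are in m, angles in rad, forces in N, time in s.
With the tool pointing down it reaches from about 0.35 to 0.9 m from the base axis. Payload 8.1 kg.
Tool frame: the origin (TCP) lies between the finger pads; the fingertips stand ahead of it and the grasp point (between the pads) is the TCP (arm.nose_length is the z of the fingertips in the tool frame, in m); z points along the fingers, y is the line along which they close (so a half turn about z gives the same grasp; the last joint's range is limited). The gripper opens to 92 mm and grips with 3 to 60 N. Pads are 19 mm wide; open, the fingers measure 130 mm over their backs; the gripper's body (75 mm by 190 mm) begins 47 mm behind the grasp point.
Start: joints at [1.198, 0.434, 0.025, 1.573, -0.012, 1.134, -0.075], TCP at [0.167, -0.602, 0.21] pointing down, gripper open.
Joint ranges: [-2.62, 2.62], [-0.44, 2.09], [-1.27, 1.32], [0.08, 2.57], [-1.32, 4.46], [0.12, 2], [-2.74, 2.74]. Speed limits (rad/s): [2.22, 2.22, 3.01, 3.01, 3.14, 3.14, 3.14].

INTERFACE

Orientations are given as a rotation vector (axis times angle).
In Python, from cell import sensors, optics, arm gives the robot as it stands.
- The arm moves only by the tool arm_command, never from a script. Its argument "deltas" is one flat list of numbers, 7 for each row, row after row: the turn, a rotation vector about the world's x, y, z as a fraction of full scale, then the shift along the world's x, y, z as a fraction of full scale, then the finger opening in mm, from 0 to 91.8. In form: [wx, wy, wz, dx, dy, dz, fingers, wx, wy, wz, dx, dy, dz, fingers, ...]. A call has 1 to 20 rows; each row is the pose to reach, as a shift and turn from the pose commanded when the call began; what a row does not reach only later rows make up. Full scale, the value 1, is 1 m for a shift and 90 degrees for a turn. A row lasts 1/10 s, in which the tool goes at most 50 mm and 8.59 degrees, less where a joint would pass 70% of its speed; a pose out of reach is approached as far as the arm can. A call with a number of a shift or a turn outside -1 to 1 is refused whole. A call with a gripper value outside its range is refused whole. The fingers move at their own pace and stop on an object; "force" is the grip in N (left out, the last holds). Time passes only in rows, so rows that repeat a pose let the fingers close. It gives the time, the measured TCP pose, the force, the opening and the grip force at its end, in the units of the state.
- sensors.observe(): the state, without advancing time (a new reading comes with each control period).
- optics.get_image(name): name is "side" or "top"; returns the picture (420x560x3 uint8, blue, green, red); there is no depth.
- optics.calibration(name): a dict with "camera_matrix" (3x3 intrinsics, pixels), "rvec" (rotation vector, rad) and "tvec" (3), from world to camera coordinates, as OpenCV has them. Camera axes: x right, y down, z forward; pixel columns grow to the right and rows downward; lengths in m; the calibration is good to about 2 mm. A picture is of the moment at which its call begins. calibration takes no time and is no camera call.
- arm.sign_off(): hands the job in; it is judged then, once.
The state is a dict: "clock": time; "joints": joint angles; "dq": joint speeds; "joint_efforts": joint torques, N m; "position": TCP position; "ee_rot": TCP orientation; "force": force on the tool from outside, world axes, zero at the start; "ft_torque": the same for the moment, N m; "width": opening from 0.0 (shut) to 1.0 (fully open); "gripper_force": force on a finger pad.
Only numpy, scipy, OpenCV 4.12 (cv2) and the standard library are available. Lean on these libraries where they do the work, as an engineer would, in place of code of your own. Each camera call takes 0.05 s, during which the arm holds its last target. There are 200 camera calls.

## Working session

There is one attempt and no reset: what is moved stays moved. The work goes in short steps, Python scripts to look and compute and a tool call to move; the robot and the scene stay as the last step left them, time stands still between calls to the robot, and variables do not carry over. Pictures are saved under pics/ and viewed, at most 14 in all, crops included, and the job is handed in when it is done.

Besides the shell and the picture viewer there is one more tool, called after "Request:" as a command line: name --argument value ..., lists and objects as JSON in quotes. arm_command: Moves the arm, as the interface text tells. Its arguments: {"type":"object","properties":{"deltas":{"type":"array","items":{"type":"number"}},"force":{"type":"number"}},"required":["deltas"]}

```bash
mkdir -p pics; ls; cat > h.py <<'E'
import numpy as np, cv2
from cell import sensors, optics, arm
def cal(n):
    c=optics.calibration(n); K=np.array(c["camera_matrix"],float); r=np.array(c["rvec"],float); t=np.array(c["tvec"],float).ravel()
    return K,r,t,cv2.Rodrigues(r)[0]
def proj(n,P):
    K,r,t,R=cal(n); return cv2.projectPoints(np.array(P,float).reshape(-1,1,3),r,t,K,None)[0].reshape(-1,2)
def ray(n,uv,z):
    K,r,t,R=cal(n); d=R.T@np.linalg.inv(K)@np.array([uv[0],uv[1],1.]); c=-R.T@t
    return c+d*(z-c[2])/d[2]
def snap(n,f,crop=None,s=1):
    im=optics.get_image(n)
    cv2.imwrite('pics/raw_'+f,im)
    if crop: x0,y0,x1,y1=crop; im=im[y0:y1,x0:x1]
    if s!=1: im=cv2.resize(im,None,fx=s,fy=s,interpolation=cv2.INTER_CUBIC)
    cv2.imwrite('pics/'+f,im); return im
E
python3 - <<'E'
from h import *
for n in("top","side"):
    snap(n,n+'1.png',s=1.4); K,r,t,R=cal(n); print(n,K.round(1).tolist(),(-R.T@t).round(3),R.round(2).tolist())
print(sensors.observe(),arm.nose_length)
E
```

```text
pics
top [[514.4, 0.0, 276.0], [0.0, 514.4, 204.9], [0.0, 0.0, 1.0]] [0.4   0.023 1.707] [[0.01, -1.0, -0.02], [-1.0, -0.01, -0.06], [0.06, 0.02, -1.0]]
side [[468.7, 0.0, 285.4], [0.0, 468.7, 207.9], [0.0, 0.0, 1.0]] [0.374 0.946 0.989] [[-0.99, -0.12, -0.01], [-0.08, 0.68, -0.73], [0.09, -0.72, -0.69]]
{'clock': 0.1, 'joints': array([ 1.19838065,  0.43516154,  0.02499041,  1.57396013, -0.01160317,
        1.13402063, -0.07509512]), 'dq': array([ 0.00043159, -0.00142662, -0.00025516, -0.00250131,  0.00085288,
        0.00047761,  0.00020087]), 'joint_efforts': array([ 3.42326639e-03, -6.69127393e+01,  9.88394022e-01, -3.15149903e+01,
       -6.04429725e-02,  3.73512274e-02,  1.32652553e-04]), 'position': array([ 0.16641178, -0.60195554,  0.20963634]), 'ee_rot': array([-3.11170891e+00, -4.22231577e-01,  5.01100353e-04]), 'force': array([0.0778715 , 0.7134956 , 0.66106395]), 'ft_torque': array([ 0.00518997, -0.07310437,  0.00713641]), 'gripper_force': 0.0, 'width': 0.9999884587461326} 0.019
```

View pics/top1.png

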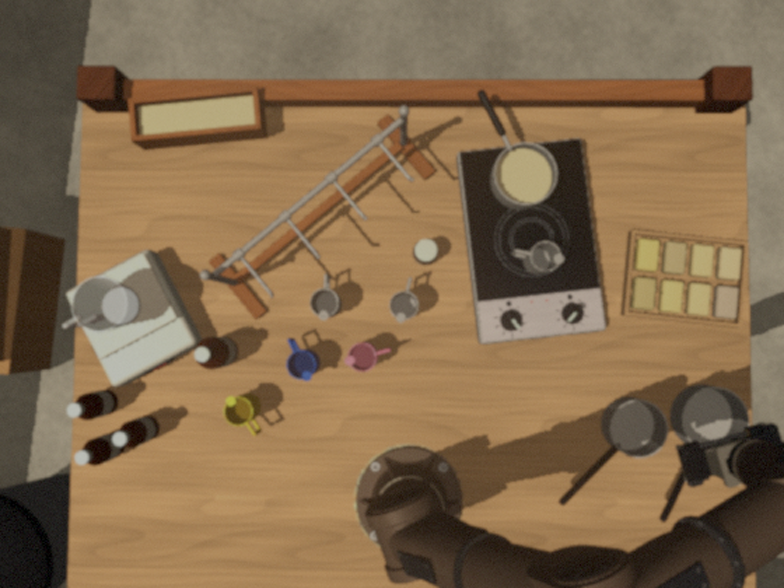

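View pics/side1.png

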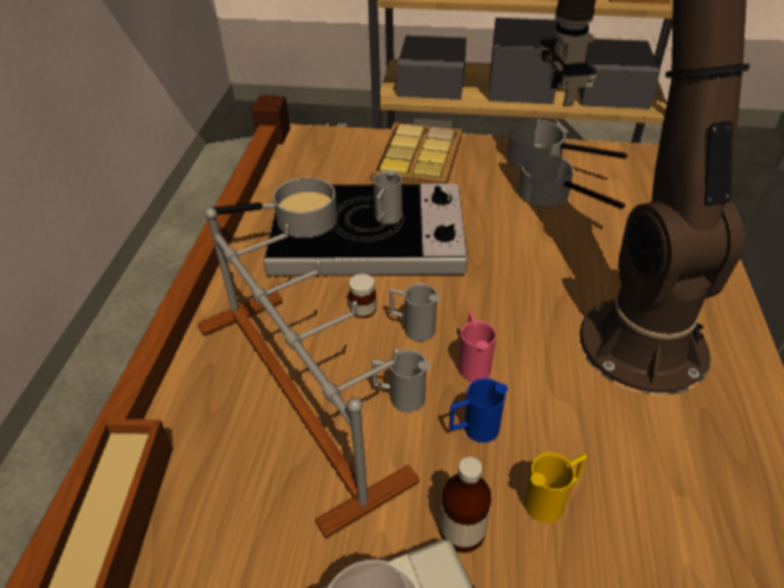

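The top view (784 px wide) shows the rack bar running from (207,275) to (404,115), with its hooks pointing down and right. Two grey jugs stand on the table at (325,300) and (404,303), and one is on the hob at (545,255). The dials are at (512,320) and (572,314). The blue, pink and yellow jugs are look-alikes. Only the three grey stainless jugs fit the description. Next I'll check them in enlarged crops.

```bash
python3 - <<'E'
from h import *
im=cv2.imread('pics/raw_top1.png')
a=cv2.resize(im[150:250,325:440],None,fx=5,fy=5,interpolation=cv2.INTER_CUBIC)
cv2.imwrite('pics/hobc.png',a)
a=cv2.resize(im[70:245,140:320],None,fx=3.4,fy=3.4,interpolation=cv2.INTER_CUBIC);cv2.imwrite('pics/rackc.png',a)
E
```

```text
(no output)
```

View pics/hobc.png

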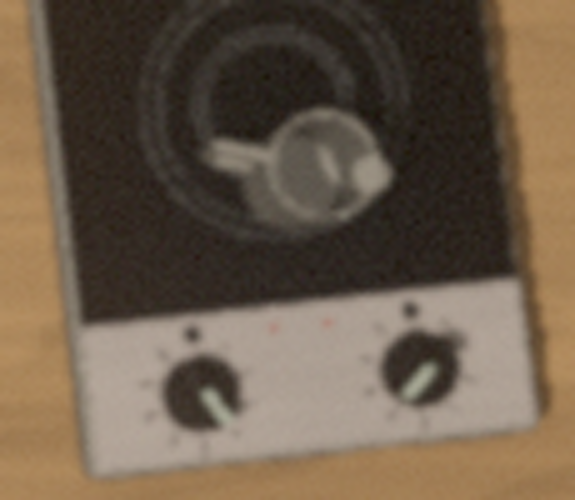

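View pics/rackc.png

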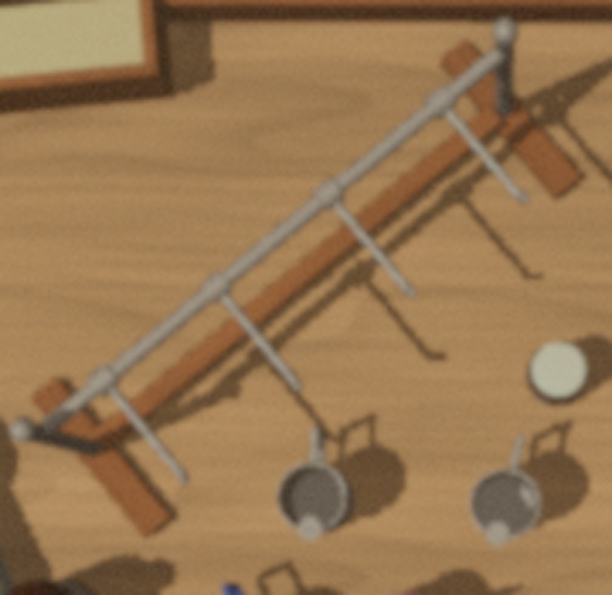

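```bash
cat > m.py <<'E'
from h import *
H=lambda p:((np.array(p)+.5)/5-.5+[325,150]); Rk=lambda p:((np.array(p)+.5)/3.4-.5+[140,70])
T=lambda p,z:ray("top",p,z)[:2]
ang=lambda v:np.arctan2(v[1],v[0])
dl,dr=T(H((201,393)),.068),T(H((420,370)),.068); ol,orr=T(H((193,333)),.06),T(H((411,310)),.06)
print("dials",dl,dr,np.linalg.norm(dl-dr),"dots",ol,orr,np.linalg.norm(ol-dl),np.linalg.norm(orr-dr))
v=dl-dr; hy=ang(v)-np.pi/2; print("hob yaw",hy,ang(ol-orr)-np.pi/2,ang(ol-dl),ang(orr-dr))
for n,d,a,b in(("L",dl,(205,393),(230,422)),("R",dr,(435,367),(405,398))):
    A,B=T(H(a),.09),T(H(b),.09); print(n,"line",A,B,np.linalg.norm(A-B),"off axis",A-d,B-d,"angle",ang(B-A)-hy)
for n,f,c,h,z in(("A",Rk,(313,498),(318,432),0),("B",Rk,(507,503),(519,440),0),("C",H,(325,167),(210,152),.06)):
    c,h=T(f(c),z+.105),T(f(h),z+.093); print(n,c,"handle",np.linalg.norm(h-c),np.degrees(ang(h-c)))
roots=[T(Rk(p),.222) for p in((104,380),(218,285),(330,190),(440,100))]; tips=[T(Rk(p),.242) for p in((183,480),(297,388),(411,293),(523,200))]
mod=np.array([(0,y) for y in(.1875,.0625,-.0625,-.1875)]+[(-.11,y) for y in(.1875,.0625,-.0625,-.1875)]); P=np.array(roots+tips)
mc,pc=mod.mean(0),P.mean(0); U,S,Vt=np.linalg.svd((mod-mc).T@(P-pc)); R=(U@Vt).T; t=pc-R@mc
print("rack",t,np.degrees(ang(R[:,0])),"res mm",((P-(mod@R.T+t))*1000).round(1).tolist())
print("hooks",[(R@[-.075,y]+t).round(4).tolist() for y in(.1875,.0625,-.0625,-.1875)])
E
python3 m.py
```

```text
dials [ 0.41902086 -0.22979121] [ 0.43458466 -0.36829206] 0.1393725848586355 dots [ 0.45736812 -0.22601625] [ 0.47298605 -0.36475178] 0.03853261905988476 0.038564229903042306
hob yaw 0.11190391719485793 0.11210144585252313 0.09812519988424742 0.09193165147324724
L line [ 0.41877852 -0.22889941] [ 0.40076063 -0.24445353] 0.023802839725144104 off axis [-0.00024234  0.0008918 ] [-0.01826023 -0.01466232] angle -2.5413547310157094
R line [ 0.43605704 -0.37239905] [ 0.41654837 -0.3535829 ] 0.027104165275251828 off axis [ 0.00147237 -0.00410699] [-0.0180363   0.01470916] angle 2.2623582768324386
A [0.45328619 0.1899501 ] handle 0.06166586749317914 -2.456335156974488
B [0.44990616 0.01191367] handle 0.059694819640483524 -10.446838176303663
C [ 0.5537972  -0.28929289] handle 0.067568145837187 81.55479255525665
rack [0.669145   0.21411949] 40.04931917837695 res mm [[0.7, 0.5], [2.6, -0.4], [4.8, 0.1], [3.0, 1.8], [-1.2, -1.5], [-3.4, -0.9], [-2.8, -0.6], [-3.6, 1.0]]
hooks [[0.4911, 0.3094], [0.5715, 0.2137], [0.6519, 0.118], [0.7324, 0.0223]]
```

Request:
arm_command --deltas '[0, 0, 0.268, 0.252, 0.372, -0.03, 45, 0, 0, 0.268, 0.252, 0.372, -0.03, 45, 0, 0, 0.268, 0.252, 0.372, -0.03, 45, 0, 0, 0.268, 0.252, 0.372, -0.03, 45, 0, 0, 0.268, 0.252, 0.372, -0.03, 45, 0, 0, 0.268, 0.252, 0.372, -0.03, 45, 0, 0, 0.268, 0.252, 0.372, -0.03, 45, 0, 0, 0.268, 0.252, 0.372, -0.03, 45, 0, 0, 0.268, 0.252, 0.372, -0.03, 45, 0, 0, 0.268, 0.252, 0.372, -0.03, 45, 0, 0, 0.268, 0.252, 0.372, -0.03, 45, 0, 0, 0.268, 0.252, 0.372, -0.03, 45, 0, 0, 0.268, 0.252, 0.372, -0.03, 45, 0, 0, 0.268, 0.252, 0.372, -0.03, 45]' --force 25

```text
clock: 1.5
position: [0.4178, -0.2316, 0.1803]
ee_rot: [2.957, 1.06, -0.0]
force: [-0.1, -0.6, 0.2]
width: 0.49
gripper_force: 0.0
```

Request:
arm_command --deltas '[0, 0, 0, 0.001, 0.001, -0.04, 45, 0, 0, 0, 0.001, 0.001, -0.07, 45, 0, 0, 0, 0.001, 0.001, -0.09, 45, 0, 0, 0, 0.001, 0.001, -0.09, 45, 0, 0, 0, 0.001, 0.001, -0.09, 0, 0, 0, 0, 0.001, 0.001, -0.09, 0, 0, 0, 0, 0.001, 0.001, -0.09, 0, 0, 0, 0, 0.001, 0.001, -0.09, 0, 0, 0, 0, 0.001, 0.001, -0.09, 0, 0, 0, 0, 0.001, 0.001, -0.09, 0, 0, 0, 0, 0.001, 0.001, -0.09, 0, 0, 0, 0, 0.001, 0.001, -0.09, 0]'

```text
clock: 2.7
position: [0.4195, -0.2294, 0.0903]
ee_rot: [2.956, 1.064, -0.0]
force: [0.5, 0.6, 0.7]
width: 0.002
gripper_force: 0.0
```

```bash
python3 - <<'E'
from h import *
print(proj("side",[(.4195,-.2294,.0903),(.4195,-.2294,.068)]))
u=proj("side",[(.4195,-.2294,.08)])[0].astype(int); snap("side","s2.png",(u[0]-60,u[1]-50,u[0]+60,u[1]+40),6)
E
```

```text
[[317.51981215 160.31603458]
 [317.22921891 165.93288352]]
```

View pics/s2.png

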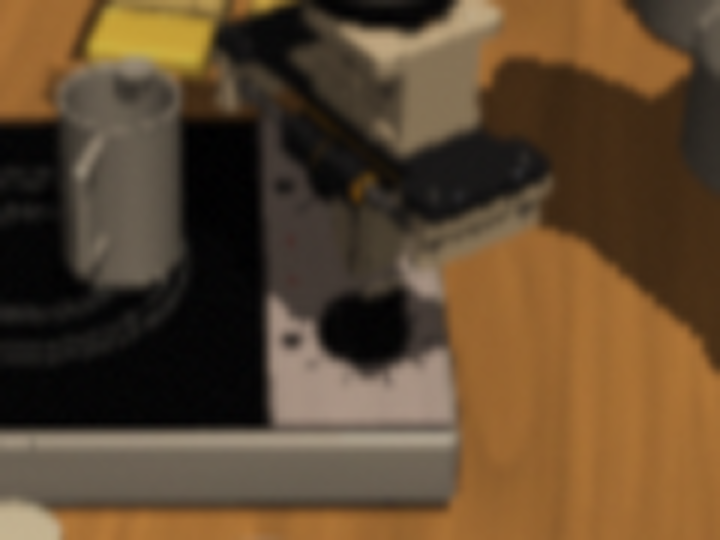

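Request:
arm_command --deltas '[0, 0, 0, 0, 0, 0, 40, 0, 0, 0, 0, 0, 0, 40, 0, 0, 0, 0, 0, 0, 40, 0, 0, 0, 0, 0, 0, 40, 0, 0, 0, 0, 0, -0.002, 40, 0, 0, 0, 0, 0, -0.004, 40, 0, 0, 0, 0, 0, -0.004, 40]'

```text
clock: 3.45
position: [0.4193, -0.2293, 0.086]
ee_rot: [-2.956, -1.063, 0.001]
force: [-0.7, -0.1, -0.6]
width: 0.428
gripper_force: 0.0
```

```bash
python3 - <<'E'
from h import *
print({k:v for k,v in sensors.observe().items() if k in("position","width","force","joints")})
a=snap("side","s3s.png",(277,102,357,202),5); b=snap("top","s3t.png",(345,190,425,290),5)
cv2.imwrite('pics/s3.png',np.hstack([cv2.resize(a,(395,500)),cv2.resize(b,(395,500))]))
E
```

```text
{'joints': array([ 0.59836631,  0.37191042, -0.26549413,  2.05146298,  0.14249459,
        0.73581002, -0.63588105]), 'position': array([ 0.41929557, -0.22931862,  0.08597876]), 'force': array([-0.72222692, -0.0637709 , -0.58296644]), 'width': 0.4283261005779248}
```

View pics/s3.png

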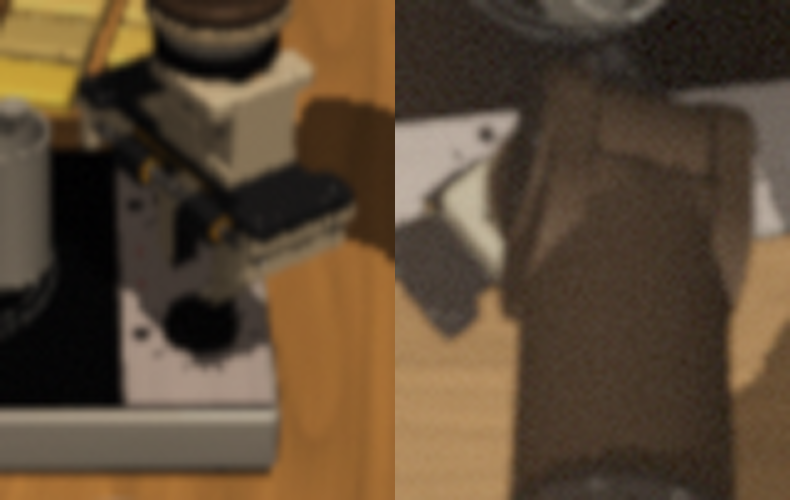

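```bash
python3 - <<'E'
from h import *
for s in(1,-1):
  for r in(.02,.03):
    p=np.array([.4193-s*.64*r,-.2293+s*.77*r])
    print(s,r,[(((proj("side",[(*p,z)])[0]-[277,102]+.5)*4.95).round()).tolist() for z in(.067,.08,.09)])
E
```

```text
1 0.02 [[220.0, 337.0], [221.0, 321.0], [222.0, 308.0]]
1 0.03 [[230.0, 345.0], [231.0, 329.0], [231.0, 316.0]]
-1 0.02 [[184.0, 304.0], [184.0, 288.0], [185.0, 276.0]]
-1 0.03 [[175.0, 296.0], [175.0, 280.0], [176.0, 268.0]]
```

Request:
arm_command --deltas '[0, 0, 0, 0, 0, -0.002, 40, 0, 0, 0, 0, 0, -0.004, 40, 0, 0, 0, 0, 0, -0.006, 40, 0, 0, 0, 0, 0, -0.006, 40]'

```text
clock: 3.95
position: [0.4193, -0.2293, 0.08]
ee_rot: [-2.956, -1.063, 0.001]
force: [0.8, 1.1, -2.2]
width: 0.435
gripper_force: 0.0
```

Request:
arm_command --deltas '[0, 0, 0, 0, 0, 0, 0, 0, 0, 0, 0, 0, 0, 0, 0, 0, 0, 0, 0, 0, 0, 0, 0, 0, 0, 0, 0, 0, 0, 0, 0, 0, 0, 0, 0, 0, 0, 0, 0, 0, 0, 0, 0, 0, 0, 0, 0, 0, 0]'

```text
clock: 4.65
position: [0.4196, -0.2294, 0.0804]
ee_rot: [2.956, 1.063, 0.0]
force: [0.2, 0.4, 0.0]
width: 0.008
gripper_force: 0.0
```

```bash
python3 - <<'E'
from h import *
P=[(.1664,-.602,z) for z in(.19,.21,.23,.257)]
print(proj("side",P)); 
a=cv2.imread('pics/raw_side1.png')[20:90,360:460]; a=cv2.resize(a,None,fx=4,fy=4,interpolation=cv2.INTER_CUBIC)
b=optics.get_image("side")[122:192,277:377]; b=cv2.resize(b,None,fx=4,fy=4,interpolation=cv2.INTER_CUBIC)
for im,o,Q in((a,(360,20),P),(b,(277,122),[(.4196,-.2294,z) for z in(.061,.08,.1)])):
    for p in proj("side",Q): cv2.drawMarker(im,tuple(int(v) for v in (p-o+.5)*4),(0,255,0),0,8,1)
cv2.imwrite('pics/cmp.png',np.hstack([a,b]))
E
```

```text
[[398.08889336  78.19724391]
 [399.00194388  72.9296354 ]
 [399.93044979  67.57286105]
 [401.20915201  60.19571977]]
```

View pics/cmp.png

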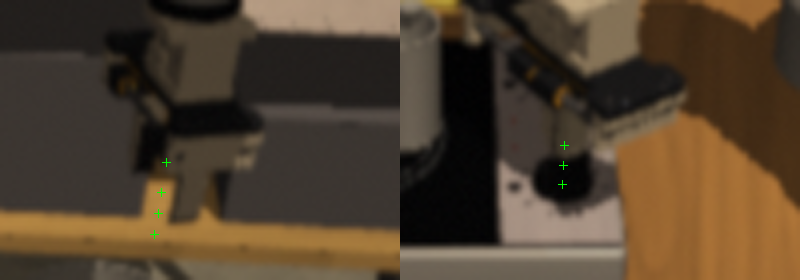

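Request:
arm_command --deltas '[0, 0, 0, 0, 0, 0, 40, 0, 0, 0, 0, 0, 0, 40, 0, 0, 0, 0, 0, 0, 40, 0, 0, 0, 0, 0, 0, 40, 0, 0, 0, 0, 0, -0.003, 40, 0, 0, 0, 0, 0, -0.006, 40, 0, 0, 0, 0, 0, -0.009, 40, 0, 0, 0, 0, 0, -0.012, 40, 0, 0, 0, 0, 0, -0.012, 40]'

```text
clock: 5.6
position: [0.4193, -0.2292, 0.0678]
ee_rot: [-2.955, -1.063, 0.001]
force: [-0.4, -0.4, -0.0]
width: 0.436
gripper_force: 0.0
```

Request:
arm_command --deltas '[0, 0, 0, 0, 0, 0, 0, 0, 0, 0, 0, 0, 0, 0, 0, 0, 0, 0, 0, 0, 0, 0, 0, 0, 0, 0, 0, 0, 0, 0, 0, 0, 0, 0, 0, 0, 0, 0, 0, 0, 0, 0, 0, 0, 0, 0, 0, 0, 0]'

```text
clock: 6.3
position: [0.4194, -0.2292, 0.0684]
ee_rot: [-2.956, -1.064, 0.0]
force: [-1.6, 2.4, 5.2]
width: 0.141
gripper_force: 24.8
```

Request:
arm_command --deltas '[0, 0, 0, 0, 0, 0, 22, 0, 0, 0, 0, 0, 0, 22, 0, 0, 0, 0, 0, -0.003, 22, 0, 0, 0, 0, 0, -0.006, 22, 0, 0, 0, 0, 0, -0.006, 0, 0, 0, 0, 0, 0, -0.006, 0, 0, 0, 0, 0, 0, -0.006, 0, 0, 0, 0, 0, 0, -0.006, 0]'

```text
clock: 7.1
position: [0.4193, -0.2292, 0.0621]
ee_rot: [-2.956, -1.063, 0.001]
force: [0.7, 0.5, -5.8]
width: 0.136
gripper_force: 25.0
```

Request:
arm_command --deltas '[0, 0, 0.05, 0, 0, 0, 0, 0, 0, 0.1, 0, 0, 0, 0, 0, 0, 0.15, 0, 0, 0, 0, 0, 0, 0.2, 0, 0, 0, 0, 0, 0, 0.25, 0, 0, 0, 0, 0, 0, 0.3, 0, 0, 0, 0, 0, 0, 0.35, 0, 0, 0, 0, 0, 0, 0.4, 0, 0, 0, 0, 0, 0, 0.45, 0, 0, 0, 0, 0, 0, 0.5, 0, 0, 0, 0, 0, 0, 0.55, 0, 0, 0, 0, 0, 0, 0.6, 0, 0, 0, 0, 0, 0, 0.65, 0, 0, 0, 0, 0, 0, 0.7, 0, 0, 0, 0, 0, 0, 0.75, 0, 0, 0, 0, 0, 0, 0.8, 0, 0, 0, 0, 0, 0, 0.8, 0, 0, 0, 0]'

```text
clock: 8.8
position: [0.4202, -0.2294, 0.0621]
ee_rot: [1.764, 2.598, 0.002]
force: [5.3, -0.9, -11.1]
width: 0.141
gripper_force: 25.0
```

Request:
arm_command --deltas '[0, 0, 0.05, 0, 0, 0, 0, 0, 0, 0.1, 0, 0, 0, 0, 0, 0, 0.15, 0, 0, 0, 0, 0, 0, 0.2, 0, 0, 0, 0, 0, 0, 0.25, 0, 0, 0, 0, 0, 0, 0.3, 0, 0, 0, 0, 0, 0, 0.35, 0, 0, 0, 0, 0, 0, 0.4, 0, 0, 0, 0, 0, 0, 0.45, 0, 0, 0, 0, 0, 0, 0.5, 0, 0, 0, 0, 0, 0, 0.55, 0, 0, 0, 0, 0, 0, 0.6, 0, 0, 0, 0, 0, 0, 0.65, 0, 0, 0, 0, 0, 0, 0.7, 0, 0, 0, 0, 0, 0, 0.75, 0, 0, 0, 0, 0, 0, 0.8, 0, 0, 0, 0, 0, 0, 0.83, 0, 0, 0, 0, 0, 0, 0.83, 0, 0, 0, 0, 0, 0, 0.83, 0, 0, 0, 0]'

```text
clock: 10.7
position: [0.4207, -0.2285, 0.0622]
ee_rot: [-0.169, 3.135, 0.002]
force: [6.1, 2.9, -12.3]
width: 0.14
gripper_force: 25.0
```

Request:
arm_command --deltas '[0, 0, 0, 0, 0, 0, 40, 0, 0, 0, 0, 0, 0, 40, 0, 0, 0, 0, 0, 0, 40, 0, 0, 0, 0, 0, 0.04, 40, 0, 0, 0, 0, 0, 0.06, 40, 0, 0, -0.1, 0.0145, -0.04, 0.06, 40, 0, 0, -0.2, 0.0145, -0.08, 0.06, 40, 0, 0, -0.3, 0.0145, -0.12, 0.06, 40, 0, 0, -0.4, 0.0145, -0.139, 0.06, 40, 0, 0, -0.5, 0.0145, -0.139, 0.06, 40, 0, 0, -0.532, 0.0145, -0.139, 0.06, 40, 0, 0, -0.532, 0.0145, -0.139, 0.04, 40, 0, 0, -0.532, 0.0145, -0.139, 0.02, 40, 0, 0, -0.532, 0.0145, -0.139, 0.001, 40, 0, 0, -0.532, 0.0145, -0.139, 0.001, 40, 0, 0, -0.532, 0.0145, -0.139, 0.001, 0, 0, 0, -0.532, 0.0145, -0.139, 0.001, 0, 0, 0, -0.532, 0.0145, -0.139, 0.001, 0, 0, 0, -0.532, 0.0145, -0.139, 0.001, 0, 0, 0, -0.532, 0.0145, -0.139, 0.001, 0]'

```text
clock: 12.7
position: [0.4361, -0.3673, 0.0644]
ee_rot: [1.113, 2.935, 0.003]
force: [4.5, 2.7, 0.9]
width: 0.139
gripper_force: 25.0
```

Request:
arm_command --deltas '[0, 0, -0.05, 0, 0, 0, 0, 0, 0, -0.1, 0, 0, 0, 0, 0, 0, -0.15, 0, 0, 0, 0, 0, 0, -0.2, 0, 0, 0, 0, 0, 0, -0.25, 0, 0, 0, 0, 0, 0, -0.3, 0, 0, 0, 0, 0, 0, -0.35, 0, 0, 0, 0, 0, 0, -0.4, 0, 0, 0, 0, 0, 0, -0.45, 0, 0, 0, 0, 0, 0, -0.5, 0, 0, 0, 0, 0, 0, -0.55, 0, 0, 0, 0, 0, 0, -0.6, 0, 0, 0, 0, 0, 0, -0.65, 0, 0, 0, 0, 0, 0, -0.7, 0, 0, 0, 0, 0, 0, -0.75, 0, 0, 0, 0]'

```text
clock: 14.2
position: [0.4367, -0.3672, 0.0644]
ee_rot: [2.559, 1.819, 0.005]
force: [5.7, 2.5, 0.7]
width: 0.136
gripper_force: 25.0
```

Request:
arm_command --deltas '[0, 0, -0.05, 0, 0, 0, 0, 0, 0, -0.1, 0, 0, 0, 0, 0, 0, -0.15, 0, 0, 0, 0, 0, 0, -0.2, 0, 0, 0, 0, 0, 0, -0.25, 0, 0, 0, 0, 0, 0, -0.3, 0, 0, 0, 0, 0, 0, -0.35, 0, 0, 0, 0, 0, 0, -0.4, 0, 0, 0, 0, 0, 0, -0.45, 0, 0, 0, 0, 0, 0, -0.5, 0, 0, 0, 0, 0, 0, -0.55, 0, 0, 0, 0, 0, 0, -0.6, 0, 0, 0, 0, 0, 0, -0.65, 0, 0, 0, 0, 0, 0, -0.7, 0, 0, 0, 0, 0, 0, -0.717, 0, 0, 0, 0, 0, 0, -0.717, 0, 0, 0, 0]'

```text
clock: 15.8
position: [0.4371, -0.3676, 0.0644]
ee_rot: [3.136, 0.176, 0.007]
force: [6.1, 1.9, -1.3]
width: 0.139
gripper_force: 25.0
```

Request:
arm_command --deltas '[0, 0, 0, 0, 0, 0, 40, 0, 0, 0, 0, 0, 0, 40, 0, 0, 0, 0, 0, 0, 40, 0, 0, 0, 0, 0, 0.04, 40, 0, 0, 0, 0, 0, 0.08, 40, 0, 0, 0, -0.04, -0.03, 0.12, 40, 0, 0, 0, -0.08, -0.06, 0.14, 40, 0, 0, 0, -0.12, -0.1, 0.14, 40, 0, 0, 0, -0.17, -0.12, 0.14, 40, 0, 0, 0, -0.17, -0.12, 0.14, 40, 0, 0, 0, -0.17, -0.12, 0.14, 40]'

```text
clock: 16.9
position: [0.2587, -0.491, 0.2036]
ee_rot: [3.136, 0.162, -0.003]
force: [0.6, 0.5, 0.1]
width: 0.436
gripper_force: 0.0
```

```bash
python3 - <<'E'
from h import *
a=snap("top","t4.png",(325,150,440,250),5)
s=sensors.observe(); p=s["position"]; print(p,s["ee_rot"])
b=snap("side","s4.png")
u=proj("side",[p])[0].astype(int); o=(u[0]-50,u[1]-60); b=cv2.resize(b[max(o[1],0):o[1]+120,o[0]:o[0]+100],(400,None) if 0 else None,fx=4,fy=4,interpolation=cv2.INTER_CUBIC)
print(o,u)
for z in(0,.02,.04):
    q=proj("side",[p+[0,0,z]])[0]; cv2.drawMarker(b,(int((q[0]-o[0]+.5)*4),int((q[1]-max(o[1],0)+.5)*4)),(0,255,0),0,8,1)
h=min(a.shape[0],b.shape[0]); cv2.imwrite('pics/c4.png',np.hstack([a[-h:,:400] if 0 else cv2.resize(a,(400,348)),np.vstack([b,np.zeros((400,400,3),np.uint8)])[:348]]))
E
```

```text
[ 0.26162936 -0.4894691   0.2034503 ] [ 3.13690539e+00  1.67046634e-01 -1.04245717e-03]
(np.int64(321), np.int64(29)) [371  89]
```

View pics/c4.png

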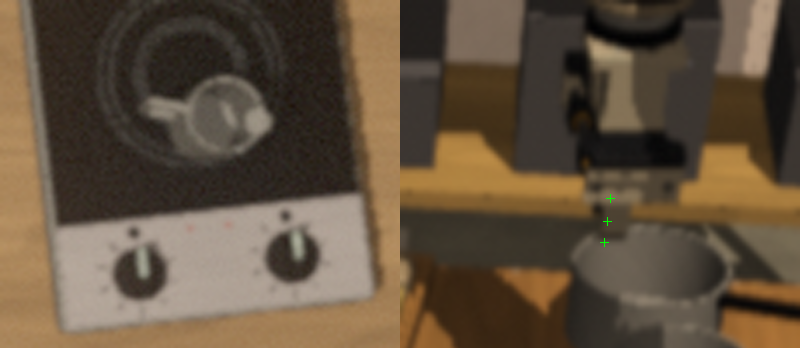

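Request:
arm_command --deltas '[0, 0, 0.1, 0, 0.05, 0.05, 80, 0, 0, 0.2, 0, 0.1, 0.1, 80, 0, 0, 0.3, 0.01, 0.15, 0.1, 80, 0, 0, 0.4, 0.036, 0.2, 0.1, 80, 0, 0, 0.5, 0.08, 0.25, 0.1, 80, 0, 0, 0.6, 0.1, 0.3, 0.1, 80, 0, 0, 0.7, 0.1, 0.35, 0.1, 80, 0, 0, 0.8, 0.1, 0.4, 0.1, 80, 0, 0, 0.834, 0.1, 0.45, 0.1, 80, 0, 0, 0.834, 0.1, 0.5, 0.1, 80, 0, 0, 0.834, 0.1, 0.55, 0.1, 80, 0, 0, 0.834, 0.1, 0.587, 0.1, 80, 0, 0, 0.834, 0.1, 0.587, 0.1, 80, 0, 0, 0.834, 0.1, 0.587, 0.1, 80, 0, 0, 0.834, 0.1, 0.587, 0.1, 80, 0, 0, 0.834, 0.1, 0.587, 0.1, 80]'

```text
clock: 18.6
position: [0.3639, 0.0984, 0.3032]
ee_rot: [2.381, 2.05, -0.001]
force: [0.5, -0.3, 0.1]
width: 0.872
gripper_force: 0.0
```

```bash
python3 - <<'E'
from h import *
s=sensors.observe(); p=s["position"]; R=cv2.Rodrigues(s["ee_rot"])[0]; print(p,s["ee_rot"],s["width"])
im=snap("side","s5.png")
u=proj("side",[p])[0].astype(int); o=np.array([u[0]-70,u[1]-60]); print(o)
b=cv2.resize(im[o[1]:o[1]+100,o[0]:o[0]+140],None,fx=5,fy=5,interpolation=cv2.INTER_CUBIC)
for l in([0,0,0],[0,0,.019],[0,.04,.019],[0,-.04,.019],[0,0,-.047],[0,.095,-.047],[0,-.095,-.047]):
    q=proj("side",[p+R@np.array(l)])[0]; cv2.drawMarker(b,tuple(int(v) for v in (q-o+.5)*5),(0,255,0),0,10,1)
cv2.imwrite('pics/c5.png',b)
E
```

```text
[0.36385844 0.09837739 0.30317684] [ 2.38081635e+00  2.04962021e+00 -8.39740125e-04] 0.8723096563550782
[265 114]
```

View pics/c5.png

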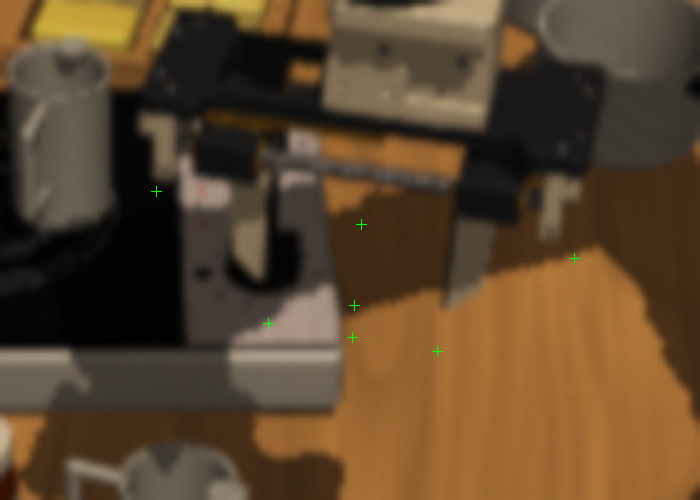

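```bash
cat > fit.py <<'E'
from h import *
from scipy.optimize import least_squares
px=lambda c,o,s:(np.array(c)+.5)/s-.5+o
def Rot(yaw): a=np.radians(yaw); y=np.array([np.cos(a),np.sin(a),0]); z=np.array([0,0,-1.]); return np.c_[np.cross(y,z),y,z]
D=[((.36386,.09838,.30318),-8.5,.040,px((462,303),[265,114],5)),((.36386,.09838,.30318),-8.5,-.040,px((250,277),[265,114],5)),
((.2616,-.4895,.2035),-83.8,-.02,px((215,238),[321,29],4)),((.1664,-.602,.2096),-74.6,-.046,px((187,220),[360,20],4)),((.4196,-.2294,.0804),-50.5,0,px((170,152),[277,122],4))]
# near/far sign for fingers handled: +tool y toward world dir of yaw
def res(o,each=False):
    r=[]
    for p,yaw,w,m in D:
        ww=w
        r.append(proj("side",[np.array(p)+Rot(yaw)@np.array([o[0],o[1]+ww,.019+o[2]])])[0]-m)
    return np.ravel(r)
f=least_squares(res,[0,0,0],loss='soft_l1'); print(f.x,f.fun.round(1)); print(res([0,0,0]).round(1))
E
python3 fit.py
```

```text
[-0.00471122 -0.00295668 -0.03501672] [-36.5  -8.8  40.3   2.    0.1   0.2  -0.6   0.7   0.2  -0.9]
[-38.9   4.   37.3  14.9  -2.7   9.2  -4.    9.8  -2.    7.9]
```

```bash
sed -i 's/-8.5,.040/-8.5,.0400001/;s/-8.5,-.040,/-8.5,.040,/;s/-8.5,.0400001/-8.5,-.040/' fit.py; python3 fit.py
```

```text
[-0.00365781 -0.00163294 -0.03039989] [-2.9 -1.4  5.1 -1.8 -0.4  1.2 -1.3  1.8 -0.4  0.2]
[-5.1  9.7  3.5  9.2 -2.7  9.2 -4.   9.8 -2.   7.9]
```

```bash
cat > ov.py <<'E'
from h import *
J={"A":(.4533,.18995,0,-2.5),"B":(.4499,.0119,0,-10.4),"C":(.5538,-.2893,.06,81.5)}
RK=(np.array([.669145,.214119]),np.radians(40.05))
def hk(x,y,z): t,a=RK; c,s=np.cos(a),np.sin(a); return (t[0]+c*x-s*y,t[1]+s*x+c*y,z)
def draw(im,n,s,o,J=J):
    b=cv2.resize(im,None,fx=s,fy=s,interpolation=cv2.INTER_CUBIC)
    def L(P,c): cv2.polylines(b,[np.int32((proj(n,P)-o+.5)*s)],False,c,1)
    th=np.linspace(0,6.3,40)
    for x,y,z,a in J.values():
        for h in(0,.105): L([(x+.032*np.cos(t),y+.032*np.sin(t),z+h) for t in th],(0,255,0))
        a=np.radians(a); L([(x+r*np.cos(a),y+r*np.sin(a),z+h) for r,h in((.032,.097),(.062,.097),(.062,.034),(.032,.034))],(0,0,255))
    for y in(.1875,.0625,-.0625,-.1875): L([hk(0,y,.22),hk(-.11,y,.22),hk(-.11,y,.244)],(255,0,255))
    L([hk(0,-.26,.22),hk(0,.26,.22)],(255,0,255)); return b
E
python3 - <<'E'
from ov import *
t=cv2.imread('pics/raw_top1.png');s=cv2.imread('pics/raw_side1.png')
a=draw(t[70:245,140:430],"top",2.7,(140,70)); b=draw(s[110:380,140:350][:,:],"side",2,(140,110))
cv2.imwrite('pics/ovt.png',a); cv2.imwrite('pics/ovs.png',b)
w=np.zeros((600,800,3),np.uint8); a2=cv2.resize(a,None,fx=.0+470/a.shape[1],fy=470/a.shape[1]); w[:a2.shape[0],:470]=a2; b2=cv2.resize(b,(325,int(b.shape[0]*325/b.shape[1]))); w[:b2.shape[0],475:]=b2
c=draw(s[120:190,255:305],"side",6,(255,120)); w[290:290+min(310,c.shape[0]),:c.shape[1]]=c[:310]
cv2.imwrite('pics/ov.png',w)
E
```

```text
(no output)
```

View pics/ov.png

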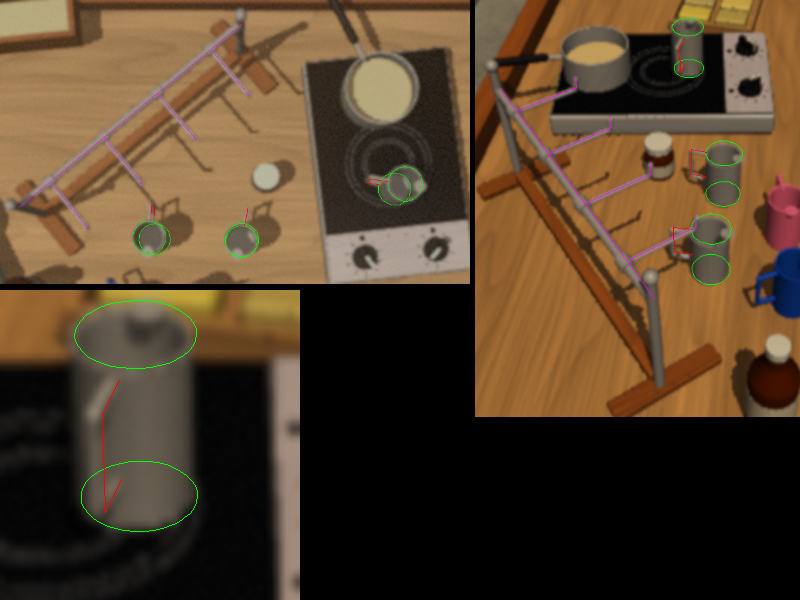

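Request:
arm_command --deltas '[0, 0, -0.028, 0.03, -0.05, 0, 90, 0, 0, -0.028, 0.06, -0.1, 0, 90, 0, 0, -0.028, 0.09, -0.15, 0, 90, 0, 0, -0.028, 0.12, -0.2, 0, 90, 0, 0, -0.028, 0.14, -0.25, 0, 90, 0, 0, -0.028, 0.16, -0.3, 0, 90, 0, 0, -0.028, 0.18, -0.34, -0.03, 90, 0, 0, -0.028, 0.191, -0.3875, -0.06, 90, 0, 0, -0.028, 0.191, -0.3875, -0.09, 90, 0, 0, -0.028, 0.191, -0.3875, -0.09, 90, 0, 0, -0.028, 0.191, -0.3875, -0.09, 90, 0, 0, -0.028, 0.191, -0.3875, -0.12, 90, 0, 0, -0.028, 0.191, -0.3875, -0.15, 90, 0, 0, -0.028, 0.191, -0.3875, -0.18, 90, 0, 0, -0.028, 0.191, -0.3875, -0.18, 90, 0, 0, -0.028, 0.191, -0.3875, -0.18, 90]'

```text
clock: 20.25
position: [0.5557, -0.288, 0.1253]
ee_rot: [2.424, 1.997, 0.001]
force: [0.5, 0.4, 0.6]
width: 0.98
gripper_force: 0.0
```

Request:
arm_command --deltas '[0, 0, 0, 0, 0, 0, 70, 0, 0, 0, 0, 0, 0, 60, 0, 0, 0, 0, 0, 0, 50, 0, 0, 0, 0, 0, 0, 50, 0, 0, 0, 0, 0, 0, 50, 0, 0, 0, 0, 0, 0, 50, 0, 0, 0, 0, 0, 0, 50]' --force 12

```text
clock: 20.95
position: [0.5556, -0.2891, 0.1241]
ee_rot: [2.425, 1.995, 0.001]
force: [0.0, -0.0, 5.4]
width: 0.699
gripper_force: 12.0
```

```bash
python3 - <<'E'
from ov import *
for y,s,l in((.0625,1,"C hook2"),(.1875,-1,"A hook1"),(-.1875,-1,"B hook4")):
    print(l,[np.round(hk(x,y-s*.045,0)[:2],4).tolist() for x in(-.17,-.078)])
E
```

```text
C hook2 [[0.5278, 0.1181], [0.5982, 0.1773]]
A hook1 [[0.3894, 0.2827], [0.4598, 0.3419]]
B hook4 [[0.6307, -0.0043], [0.7011, 0.0548]]
```

Request:
arm_command --deltas '[0, 0, 0, 0, 0, 0.03, 50, 0, 0, 0, 0, 0, 0.07, 50, 0, 0, 0, 0, 0, 0.1, 50, 0, 0, 0.05, 0, 0.03, 0.13, 50, 0, 0, 0.1, -0.01, 0.07, 0.14, 50, 0, 0, 0.15, -0.01, 0.11, 0.14, 50, 0, 0, 0.2, -0.02, 0.15, 0.14, 50, 0, 0, 0.25, -0.02, 0.19, 0.14, 50, 0, 0, 0.3, -0.03, 0.23, 0.14, 50, 0, 0, 0.35, -0.03, 0.27, 0.14, 50, 0, 0, 0.4, -0.03, 0.31, 0.13, 50, 0, 0, 0.45, -0.03, 0.35, 0.12, 50, 0, 0, 0.5, -0.027, 0.38, 0.11, 50, 0, 0, 0.55, -0.027, 0.4, 0.1, 50, 0, 0, 0.567, -0.027, 0.407, 0.098, 50, 0, 0, 0.567, -0.027, 0.407, 0.098, 50, 0, 0, 0.567, -0.027, 0.407, 0.098, 50]'

```text
clock: 22.65
position: [0.5284, 0.1163, 0.2214]
ee_rot: [1.334, 2.844, -0.002]
force: [0.1, -0.4, -2.5]
width: 0.695
gripper_force: 12.0
```

```bash
python3 - <<'E'
from ov import *
s=sensors.observe(); p=s["position"]; n=s["ee_rot"]; print(p,2*np.degrees(np.arctan2(n[1],n[0]))-90,s["width"],s["force"])
im=optics.get_image("side")
b=draw(im[60:220,170:350],"side",4,(170,60),{"C":(p[0],p[1],p[2]-.063,130)}); cv2.imwrite('pics/c6.png',b[:600])
E
```

```text
[0.52844482 0.11626248 0.22137404] 39.74816459650424 0.6953090554300966 [ 0.10398825 -0.35070403 -2.53045331]
```

View pics/c6.png

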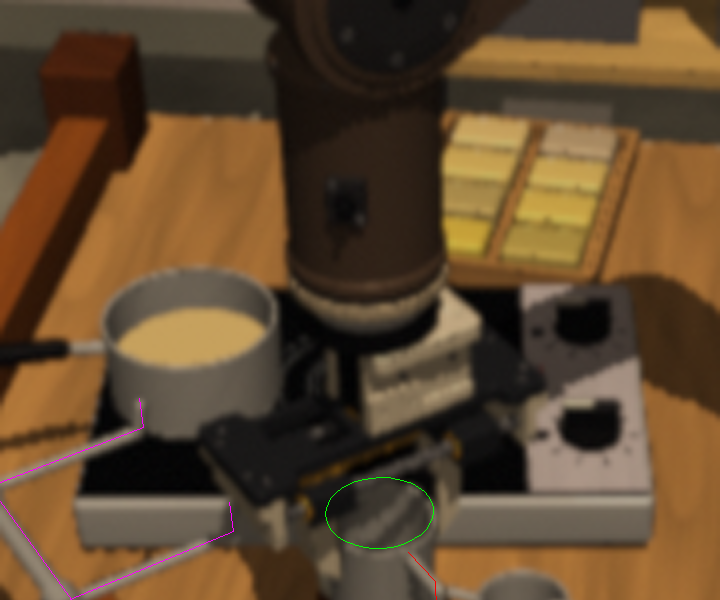

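Request:
arm_command --deltas '[0, 0, 0, 0.0117, 0.0115, 0, 50, 0, 0, 0, 0.0195, 0.018, 0, 50, 0, 0, 0, 0.027, 0.0245, 0, 50, 0, 0, 0, 0.035, 0.031, 0, 50, 0, 0, 0, 0.0425, 0.0375, 0, 50, 0, 0, 0, 0.05, 0.044, 0, 50, 0, 0, 0, 0.0575, 0.05, 0, 50, 0, 0, 0, 0.065, 0.056, 0, 50, 0, 0, 0, 0.0704, 0.0602, 0, 50, 0, 0, 0, 0.0704, 0.0602, 0, 50, 0, 0, 0, 0.0704, 0.0602, 0, 50]'

```text
clock: 23.8
position: [0.5983, 0.1783, 0.2212]
ee_rot: [-1.329, -2.846, 0.0]
force: [-0.4, 0.3, -1.8]
width: 0.698
gripper_force: 12.0
```

Request:
arm_command --deltas '[0, 0, 0, 0, 0, -0.006, 50, 0, 0, 0, 0, 0, -0.012, 50, 0, 0, 0, 0, 0, -0.018, 50, 0, 0, 0, 0, 0, -0.02, 50, 0, 0, 0, 0, 0, -0.022, 50, 0, 0, 0, 0, 0, -0.024, 50, 0, 0, 0, 0, 0, -0.026, 50, 0, 0, 0, 0, 0, -0.026, 50]' --force 8

```text
clock: 24.6
position: [0.5985, 0.1783, 0.1953]
ee_rot: [1.329, 2.846, 0.0]
force: [-0.1, 0.1, -1.5]
width: 0.697
gripper_force: 8.0
```

Request:
arm_command --deltas '[0, 0, 0, 0, 0, -0.002, 50, 0, 0, 0, 0, 0, -0.004, 50, 0, 0, 0, 0, 0, -0.005, 50, 0, 0, 0, 0, 0, -0.005, 50]' --force 6

```text
clock: 25.0
position: [0.5984, 0.1784, 0.1902]
ee_rot: [-1.329, -2.846, -0.0]
force: [0.2, -0.1, -0.9]
width: 0.695
gripper_force: 6.0
```

Request:
arm_command --deltas '[0, 0, 0, 0, 0, -0.002, 50, 0, 0, 0, 0, 0, -0.004, 50, 0, 0, 0, 0, 0, -0.006, 50, 0, 0, 0, 0, 0, -0.006, 50]' --force 4

```text
clock: 25.4
position: [0.5984, 0.1782, 0.184]
ee_rot: [-1.329, -2.846, 0.0]
force: [-0.3, 0.4, -0.9]
width: 0.698
gripper_force: 4.0
```

```bash
python3 - <<'E'
from ov import *
p=sensors.observe()["position"]
im=optics.get_image("side"); cv2.imwrite('pics/raw7.png',im)
a=cv2.resize(im[150:300,160:300],None,fx=4,fy=4,interpolation=cv2.INTER_CUBIC); cv2.imwrite('pics/c7.png',a)
print(proj("side",[hk(-.078,.0625,.22)]))
E
```

```text
[[241.15027774 227.59668117]]
```

View pics/c7.png

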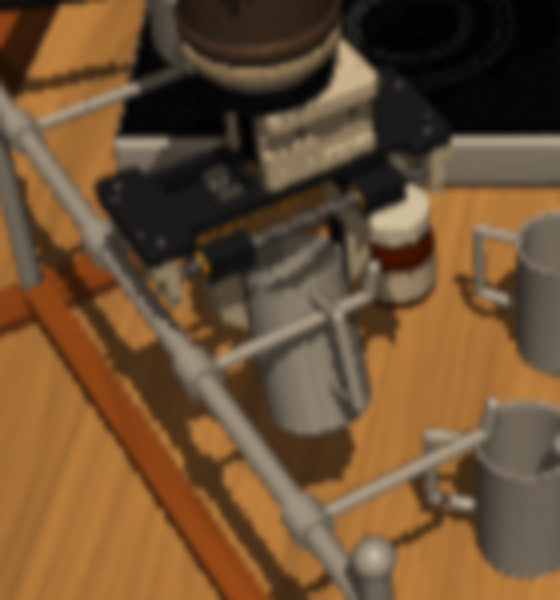

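Request:
arm_command --deltas '[0, 0, 0, 0, 0, 0, 66, 0, 0, 0, 0, 0, 0, 67, 0, 0, 0, 0, 0, 0, 68, 0, 0, 0, 0, 0, 0, 70, 0, 0, 0, 0, 0, 0, 72, 0, 0, 0, 0, 0, 0, 74, 0, 0, 0, 0, 0, 0, 74, 0, 0, 0, 0, 0, 0, 74, 0, 0, 0, 0, 0, 0, 74, 0, 0, 0, 0, 0, 0, 74, 0, 0, 0, 0, 0, 0, 74, 0, 0, 0, 0, 0, 0.02, 74, 0, 0, 0, 0, 0, 0.05, 74, 0, 0, 0, 0, 0, 0.08, 74, 0, 0, 0, 0, 0, 0.12, 74, 0, 0, 0, 0, 0, 0.12, 74]'

```text
clock: 27.05
position: [0.6002, 0.1801, 0.3101]
ee_rot: [1.327, 2.842, 0.01]
force: [-0.1, 0.3, 0.5]
width: 0.802
gripper_force: 0.0
```

Request:
arm_command --deltas '[0, 0, 0.05, -0.03, -0.04, 0, 90, 0, 0, 0.1, -0.06, -0.08, 0, 90, 0, 0, 0.15, -0.09, -0.12, 0, 90, 0, 0, 0.2, -0.12, -0.16, 0, 90, 0, 0, 0.25, -0.15, -0.2, 0, 90, 0, 0, 0.3, -0.18, -0.24, 0, 90, 0, 0, 0.35, -0.21, -0.28, 0, 90, 0, 0, 0.4, -0.24, -0.32, 0, 90, 0, 0, 0.45, -0.24, -0.36, 0, 90, 0, 0, 0.5, -0.24, -0.38, 0, 90, 0, 0, 0.58, -0.24, -0.38, 0, 90, 0, 0, 0.66, -0.24, -0.38, 0, 90, 0, 0, 0.74, -0.24, -0.38, 0, 90, 0, 0, 0.808, -0.24, -0.38, 0, 90, 0, 0, 0.808, -0.24, -0.38, 0, 90]'

```text
clock: 28.55
position: [0.3584, -0.2016, 0.3042]
ee_rot: [0.62, -3.08, 0.0]
force: [-0.1, 0.8, 0.1]
width: 0.983
gripper_force: 0.0
```

```bash
python3 - <<'E'
from ov import *
print(sensors.observe()["position"])
for n in("top","side"):
    i=optics.get_image(n); cv2.imwrite('pics/raw8%s.png'%n,i); o=cv2.imread('pics/raw_%s1.png'%n)
    d=cv2.GaussianBlur(cv2.absdiff(i,o).max(2),(5,5),0)
    for k,(x,y,z,a) in J.items():
        P=[(x+r*np.cos(t),y+r*np.sin(t),h) for r in(.04,.07) for t in np.arange(0,6.3,.5) for h in(z,z+.105)]
        q=proj(n,P); a0=q.min(0).astype(int); a1=q.max(0).astype(int); c=d[a0[1]:a1[1],a0[0]:a1[0]]; print(n,k,c.mean().round(1),np.percentile(c,95).round(1))
E
```

```text
[ 0.35836651 -0.20162013  0.30419687]
top A 9.8 11.0
top B 9.8 11.0
top C 17.9 65.0
side A 3.4 4.0
side B 3.3 4.0
side C 27.3 88.0
```

Request:
arm_command --deltas '[0, 0, 0, 0.01, 0.045, 0, 90, 0, 0, 0, 0.02, 0.09, 0, 90, 0, 0, 0, 0.03, 0.135, 0, 90, 0, 0, 0, 0.04, 0.18, 0, 90, 0, 0, 0, 0.05, 0.225, 0, 90, 0, 0, 0, 0.06, 0.27, 0, 90, 0, 0, 0, 0.075, 0.315, 0, 90, 0, 0, 0, 0.085, 0.36, 0, 90, 0, 0, 0, 0.095, 0.392, 0, 90, 0, 0, 0, 0.095, 0.392, 0, 90, 0, 0, 0, 0.095, 0.392, 0, 90, 0, 0, 0, 0.095, 0.392, 0, 90]'

```text
clock: 29.85
position: [0.4534, 0.1892, 0.3041]
ee_rot: [0.613, -3.081, 0.001]
force: [0.3, 0.3, 0.8]
width: 0.979
gripper_force: 0.0
```

Request:
arm_command --deltas '[0, 0, 0, 0, 0.001, -0.04, 91, 0, 0, 0, 0, 0.001, -0.08, 91, 0, 0, 0, 0, 0.001, -0.12, 91, 0, 0, 0, 0, 0.001, -0.16, 91, 0, 0, 0, 0, 0.001, -0.19, 91, 0, 0, 0, 0, 0.001, -0.21, 91, 0, 0, 0, 0, 0.001, -0.23, 91, 0, 0, 0, 0, 0.001, -0.241, 91, 0, 0, 0, 0, 0.001, -0.241, 91, 0, 0, 0, 0, 0.001, -0.241, 75, 0, 0, 0, 0, 0.001, -0.241, 65, 0, 0, 0, 0, 0.001, -0.241, 50, 0, 0, 0, 0, 0.001, -0.241, 50, 0, 0, 0, 0, 0.001, -0.241, 50, 0, 0, 0, 0, 0.001, -0.241, 50]' --force 12

```text
clock: 31.35
position: [0.4539, 0.1917, 0.0639]
ee_rot: [-0.617, 3.079, 0.0]
force: [-0.2, 0.3, 5.3]
width: 0.696
gripper_force: 12.0
```

Request:
arm_command --deltas '[0, 0, 0, 0, 0, 0.015, 50, 0, 0, 0, 0, 0, 0.03, 50, 0, 0, 0, -0.005, -0.02, 0.03, 50, 0, 0, 0, -0.01, -0.04, 0.03, 50, 0, 0, 0, -0.016, -0.062, 0.03, 50, 0, 0, -0.08, -0.016, -0.062, 0.03, 50, 0, 0, -0.16, -0.016, -0.062, 0.03, 50, 0, 0, -0.24, -0.016, -0.062, 0.03, 50, 0, 0, -0.32, -0.016, -0.062, 0.03, 50, 0, 0, -0.4, -0.016, -0.062, 0.03, 50, 0, 0, -0.48, -0.016, -0.062, 0.03, 50, 0, 0, -0.528, -0.016, -0.062, 0.03, 50, 0, 0, -0.528, -0.016, -0.062, 0.03, 50, 0, 0, -0.528, -0.016, -0.062, 0.015, 50, 0, 0, -0.528, -0.016, -0.062, 0.005, 50, 0, 0, -0.528, -0.016, -0.062, 0.001, 50, 0, 0, -0.528, -0.016, -0.062, 0.001, 50, 0, 0, -0.528, -0.016, -0.062, 0.001, 72, 0, 0, -0.528, -0.016, -0.062, 0.001, 80, 0, 0, -0.528, -0.016, -0.062, 0.001, 80]'

```text
clock: 33.35
position: [0.4378, 0.1293, 0.0647]
ee_rot: [0.676, 3.067, 0.0]
force: [-0.3, 0.7, -0.3]
width: 0.86
gripper_force: 0.0
```

Request:
arm_command --deltas '[0, 0, 0, 0, 0, 0.025, 80, 0, 0, 0, 0, 0, 0.05, 80, 0, 0, -0.08, 0, 0, 0.05, 80, 0, 0, -0.16, 0, 0, 0.05, 80, 0, 0, -0.24, 0, 0, 0.05, 80, 0, 0, -0.32, 0, 0, 0.05, 80, 0, 0, -0.4, 0, 0, 0.05, 80, 0, 0, -0.48, 0, 0, 0.05, 80, 0, 0, -0.556, 0, 0, 0.05, 80, 0, 0, -0.556, 0, 0, 0.05, 80, 0, 0, -0.556, 0, 0, 0.025, 80, 0, 0, -0.556, 0, 0, 0, 80, 0, 0, -0.556, 0, 0, 0, 80, 0, 0, -0.556, 0, 0, 0, 70, 0, 0, -0.556, 0, 0, 0, 60, 0, 0, -0.556, 0, 0, 0, 50, 0, 0, -0.556, 0, 0, 0, 50, 0, 0, -0.556, 0, 0, 0, 50]'

```text
clock: 35.15
position: [0.4385, 0.1297, 0.0654]
ee_rot: [1.909, 2.493, 0.003]
force: [0.6, 0.8, 7.5]
width: 0.701
gripper_force: 12.0
```

Request:
arm_command --deltas '[0, 0, 0, 0, 0, 0.03, 50, 0, 0, 0, -0.01, 0, 0.07, 50, 0, 0, 0, -0.03, 0, 0.11, 50, 0, 0, 0, -0.0476, 0.01, 0.15, 50, 0, 0, 0, -0.0476, 0.04, 0.162, 50, 0, 0, 0, -0.0476, 0.08, 0.162, 50, 0, 0, 0, -0.0476, 0.12, 0.16, 50, 0, 0, 0, -0.0476, 0.1547, 0.158, 50, 0, 0, 0, -0.0476, 0.1547, 0.158, 50, 0, 0, 0, -0.0476, 0.1547, 0.158, 50]'

```text
clock: 36.15
position: [0.3892, 0.2842, 0.222]
ee_rot: [-1.907, -2.496, 0.002]
force: [-0.6, 0.4, -2.6]
width: 0.696
gripper_force: 12.0
```

Request:
arm_command --deltas '[0, 0, 0, 0.0077, 0.0064, 0, 50, 0, 0, 0, 0.0153, 0.0129, 0, 50, 0, 0, 0, 0.023, 0.0193, 0, 50, 0, 0, 0, 0.0306, 0.0257, 0, 50, 0, 0, 0, 0.0383, 0.0322, 0, 50, 0, 0, 0, 0.0459, 0.0386, 0, 50, 0, 0, 0, 0.0536, 0.045, 0, 50, 0, 0, 0, 0.0612, 0.0515, 0, 50, 0, 0, 0, 0.0612, 0.0515, 0, 50, 0, 0, 0, 0.0612, 0.0515, 0, 50]'

```text
clock: 37.15
position: [0.4509, 0.3356, 0.2221]
ee_rot: [-1.91, -2.494, 0.001]
force: [-0.4, -0.5, -1.5]
width: 0.696
gripper_force: 12.0
```

Request:
arm_command --deltas '[0, 0, 0, 0, 0, -0.006, 50, 0, 0, 0, 0, 0, -0.012, 50, 0, 0, 0, 0, 0, -0.018, 50, 0, 0, 0, 0, 0, -0.022, 50, 0, 0, 0, 0, 0, -0.024, 50, 0, 0, 0, 0, 0, -0.026, 50, 0, 0, 0, 0, 0, -0.026, 50]' --force 6

```text
clock: 37.85
position: [0.451, 0.3355, 0.1962]
ee_rot: [-1.91, -2.494, 0.0]
force: [0.2, -0.0, -2.2]
width: 0.694
gripper_force: 6.0
```

Request:
arm_command --deltas '[0, 0, 0, 0, 0, -0.002, 50, 0, 0, 0, 0, 0, -0.004, 50, 0, 0, 0, 0, 0, -0.006, 50, 0, 0, 0, 0, 0, -0.008, 50, 0, 0, 0, 0, 0, -0.01, 50, 0, 0, 0, 0, 0, -0.01, 50]' --force 4

```text
clock: 38.45
position: [0.451, 0.3354, 0.186]
ee_rot: [-1.91, -2.494, 0.0]
force: [1.4, 0.3, -2.0]
width: 0.694
gripper_force: 4.0
```

```bash
python3 - <<'E'
from ov import *
im=optics.get_image("side"); cv2.imwrite('pics/raw9.png',im); print(sensors.observe()["force"])
a=cv2.resize(im[170:320,180:330],None,fx=4,fy=4,interpolation=cv2.INTER_CUBIC); cv2.imwrite('pics/c9.png',a)
E
```

```text
[ 0.32971262 -0.5752796  -1.75909206]
```

View pics/c9.png

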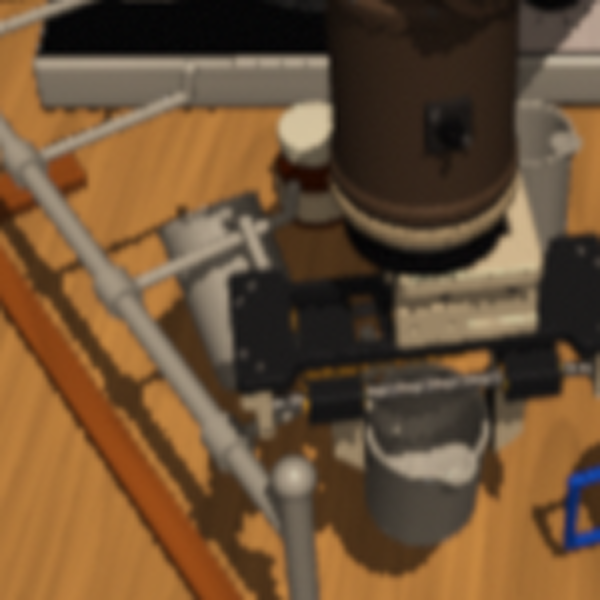

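```bash
python3 - <<'E'
from ov import *
c=np.array([.451,.3354,.122]); a=RK[1]; X=np.array([np.cos(a),np.sin(a),0]); Y=np.array([-np.sin(a),np.cos(a),0]); Z=np.array([0,0,1.])
th=np.linspace(0,6.28,60)
for deg in(0,12,25):
    t=np.radians(deg); y2=np.cos(t)*Y-np.sin(t)*Z; z2=np.cos(t)*Z+np.sin(t)*Y   # mouth leans +Y
    g=c+.085*Z
    f=lambda h:proj("side",[g+(h-.085)*z2+.032*(np.cos(u)*X+np.sin(u)*y2) for u in th])
    for h in(0,.105): q=(f(h)-[180,170]+.5)*4; print(deg,h,q.min(0).round(),q.max(0).round())
    print("loop top",((proj("side",[g+(.093-.085)*z2-.045*y2])[0]-[180,170])*4).round())
print(((proj("side",[hk(-.11,.1875,.22),hk(-.11,.1875,.244),hk(-.09,.1875,.22)])-[180,170])*4).round())
E
```

```text
0 0 [369. 484.] [484. 580.]
0 0.105 [364. 364.] [487. 461.]
loop top [378. 369.]
12 0 [352. 456.] [466. 561.]
12 0.105 [368. 363.] [491. 473.]
loop top [380. 361.]
25 0 [336. 424.] [447. 535.]
25 0.105 [374. 365.] [495. 485.]
loop top [385. 356.]
[[410. 345.]
 [409. 316.]
 [379. 361.]]
```

Request:
arm_command --deltas '[0, 0, 0, 0, 0, 0, 66, 0, 0, 0, 0, 0, 0, 67, 0, 0, 0, 0, 0, 0, 68, 0, 0, 0, 0, 0, 0, 70, 0, 0, 0, 0, 0, 0, 72, 0, 0, 0, 0, 0, 0, 74, 0, 0, 0, 0, 0, 0, 74, 0, 0, 0, 0, 0, 0, 74, 0, 0, 0, 0, 0, 0, 74, 0, 0, 0, 0, 0, 0, 74, 0, 0, 0, 0, 0, 0, 74, 0, 0, 0, 0, 0, 0.02, 74, 0, 0, 0, 0, 0, 0.05, 74, 0, 0, 0, 0, 0, 0.08, 74, 0, 0, 0, 0, 0, 0.12, 74, 0, 0, 0, 0, 0, 0.12, 74]'

```text
clock: 40.1
position: [0.4524, 0.3377, 0.3116]
ee_rot: [1.909, 2.493, 0.013]
force: [0.5, 0.1, 0.4]
width: 0.81
gripper_force: 0.0
```

Request:
arm_command --deltas '[0, 0, 0.05, -0.03, -0.04, 0, 88, 0, 0, 0.1, -0.05, -0.08, 0, 88, 0, 0, 0.15, -0.07, -0.12, 0, 88, 0, 0, 0.2, -0.09, -0.16, 0, 88, 0, 0, 0.25, -0.09, -0.2, 0, 88, 0, 0, 0.3, -0.09, -0.24, 0, 88, 0, 0, 0.35, -0.09, -0.28, 0, 88, 0, 0, 0.4, -0.09, -0.32, 0, 88, 0, 0, 0.45, -0.09, -0.36, 0, 88, 0, 0, 0.5, -0.09, -0.4, 0, 88, 0, 0, 0.55, -0.09, -0.44, 0, 88, 0, 0, 0.6, -0.09, -0.48, 0, 88, 0, 0, 0.65, -0.09, -0.52, 0, 88, 0, 0, 0.717, -0.09, -0.534, 0, 88, 0, 0, 0.717, -0.09, -0.534, 0, 88, 0, 0, 0.717, -0.09, -0.534, 0, 88]'

```text
clock: 41.7
position: [0.361, -0.1979, 0.306]
ee_rot: [-0.288, -3.128, -0.001]
force: [0.4, 0.3, 1.0]
width: 0.959
gripper_force: 0.0
```

```bash
python3 - <<'E'
from ov import *
s=sensors.observe();print(s["position"],s["ee_rot"])
def diff(i,o,n,x,y,z):
    d=cv2.GaussianBlur(cv2.absdiff(i,o).max(2),(5,5),0)
    q=proj(n,[(x+.07*np.cos(t),y+.07*np.sin(t),h) for t in np.arange(0,6.3,.3) for h in(z,z+.105)]); a0=q.min(0).astype(int); a1=q.max(0).astype(int); c=d[a0[1]:a1[1],a0[0]:a1[0]]; return c.mean().round(1),np.percentile(c,95).round(1)
for n in("top","side"):
    i=optics.get_image(n); cv2.imwrite('pics/raw10%s.png'%n,i)
    print(n,"B",diff(i,cv2.imread('pics/raw_%s1.png'%n),n,*J["B"][:3]))
    j=cv2.imread('pics/raw8%s.png'%n)
    print(n,"hung C vs before",diff(i,j,n,*hk(-.078,.0625,.08)),"hung A", diff(i,j,n,*hk(-.09,.1875,.08)))
    # table spot where A would have dropped
E
```

```text
[ 0.36096232 -0.1978698   0.30597317] [-2.87880840e-01 -3.12781554e+00 -9.79952389e-04]
top B (np.float64(31.0), np.float64(76.0))
top hung C vs before (np.float64(9.5), np.float64(66.0)) hung A (np.float64(26.7), np.float64(82.8))
side B (np.float64(30.2), np.float64(78.0))
side hung C vs before (np.float64(5.3), np.float64(39.4)) hung A (np.float64(30.4), np.float64(99.0))
```

```bash
python3 - <<'E'
from h import *
t=cv2.imread('pics/raw10top.png');s=cv2.imread('pics/raw10side.png')
a=cv2.resize(t[165:265,210:330],(480,400),interpolation=cv2.INTER_CUBIC)   # x4
b=cv2.resize(s[140:340,160:320],(320,400),interpolation=cv2.INTER_CUBIC)   # x2
w=np.zeros((400,800,3),np.uint8); w[:,:480]=a; w[:,480:]=b; cv2.imwrite('pics/c10.png',w)
E
```

```text
(no output)
```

View pics/c10.png

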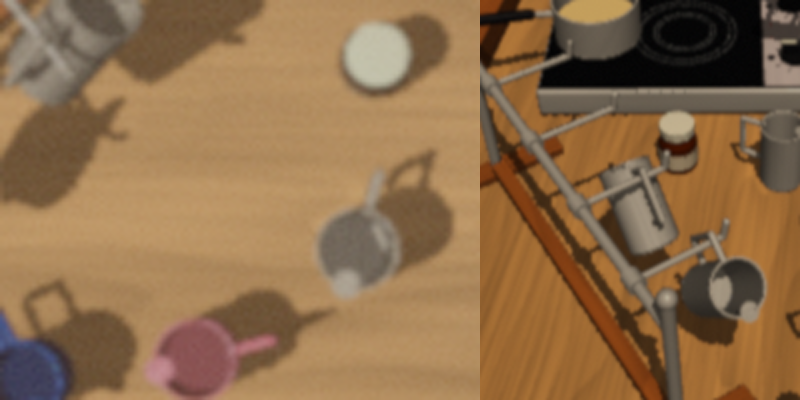

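The right half shows both hung jugs tilted on hooks 2 and 1. The left half shows jug B knocked to crop (359,248), with its handle end at (376,180).

```bash
python3 - <<'E'
from ov import *
f=lambda p:(np.array(p)+.5)/4-.5+[210,165]
c=ray("top",f((359,248.5)),.105)[:2]; h=ray("top",f((376,180)),.093)[:2]; v=h-c; print(c,np.linalg.norm(v),np.degrees(np.arctan2(v[1],v[0])))
# refine against side image: silhouette of rim/foot predictions
q=lambda P:proj("side",P).round(1).tolist()
a=np.arctan2(v[1],v[0]); print("side crop handle/rim pred",[((np.array(z)-[160,140])*2+[480,0]).tolist() for z in q([(c[0]+.062*np.cos(a),c[1]+.062*np.sin(a),.097),(*c,.105),(*c,0)])])
print(ray("top",np.array([377/4+210,56/4+165]),.08)[:2],"jar")
print([np.round(hk(x,-.1425,0)[:2],4).tolist() for x in(-.17,-.08)])
E
```

```text
[ 0.42163456 -0.02124185] 0.05560047106326951 -13.946199384912724
side crop handle/rim pred [[741.8, 116.60000000000002], [783.4, 122.80000000000001], [781.2, 175.39999999999998]]
[ 0.57353374 -0.03666317] jar
[[0.6307, -0.0043], [0.6996, 0.0536]]
```

Request:
arm_command --deltas '[0, 0, -0.028, 0.02, 0.045, 0, 90, 0, 0, -0.028, 0.04, 0.09, 0, 90, 0, 0, -0.028, 0.061, 0.135, 0, 90, 0, 0, -0.028, 0.061, 0.1786, -0.03, 90, 0, 0, -0.028, 0.061, 0.1786, -0.07, 90, 0, 0, -0.028, 0.061, 0.1786, -0.1, 90, 0, 0, -0.028, 0.061, 0.1786, -0.14, 90, 0, 0, -0.028, 0.061, 0.1786, -0.17, 90, 0, 0, -0.028, 0.061, 0.1786, -0.2, 90, 0, 0, -0.028, 0.061, 0.1786, -0.22, 90, 0, 0, -0.028, 0.061, 0.1786, -0.243, 90, 0, 0, -0.028, 0.061, 0.1786, -0.243, 90, 0, 0, -0.028, 0.061, 0.1786, -0.243, 75, 0, 0, -0.028, 0.061, 0.1786, -0.243, 65, 0, 0, -0.028, 0.061, 0.1786, -0.243, 50, 0, 0, -0.028, 0.061, 0.1786, -0.243, 50, 0, 0, -0.028, 0.061, 0.1786, -0.243, 50, 0, 0, -0.028, 0.061, 0.1786, -0.243, 50]' --force 12

```text
clock: 43.6
position: [0.423, -0.0198, 0.0641]
ee_rot: [0.353, 3.12, 0.0]
force: [0.1, 1.7, 7.4]
width: 0.698
gripper_force: 12.0
```

Request:
arm_command --deltas '[0, 0, 0, 0, 0, 0.03, 50, 0, 0, 0, 0, 0, 0.07, 50, 0, 0, -0.03, 0, 0, 0.11, 50, 0, 0, -0.08, 0.01, 0, 0.15, 50, 0, 0, -0.14, 0.03, 0, 0.165, 50, 0, 0, -0.2, 0.06, 0, 0.165, 50, 0, 0, -0.26, 0.09, 0, 0.165, 50, 0, 0, -0.32, 0.12, 0.005, 0.165, 50, 0, 0, -0.38, 0.15, 0.01, 0.165, 50, 0, 0, -0.405, 0.18, 0.015, 0.162, 50, 0, 0, -0.405, 0.2, 0.017, 0.159, 50, 0, 0, -0.405, 0.209, 0.017, 0.159, 50, 0, 0, -0.405, 0.209, 0.017, 0.159, 50, 0, 0, -0.405, 0.209, 0.017, 0.159, 50]'

```text
clock: 45.0
position: [0.6302, -0.0032, 0.2223]
ee_rot: [-1.311, -2.854, 0.001]
force: [0.3, -0.7, -1.3]
width: 0.699
gripper_force: 12.0
```

Request:
arm_command --deltas '[0, 0, 0, 0.0077, 0.0064, 0, 50, 0, 0, 0, 0.0153, 0.0129, 0, 50, 0, 0, 0, 0.023, 0.0193, 0, 50, 0, 0, 0, 0.0306, 0.0257, 0, 50, 0, 0, 0, 0.0383, 0.0322, 0, 50, 0, 0, 0, 0.0459, 0.0386, 0, 50, 0, 0, 0, 0.0536, 0.045, 0, 50, 0, 0, 0, 0.0612, 0.0515, 0, 50, 0, 0, 0, 0.069, 0.058, 0, 50, 0, 0, 0, 0.069, 0.058, 0, 50, 0, 0, 0, 0.069, 0.058, 0, 50]'

```text
clock: 46.1
position: [0.7, 0.0552, 0.2221]
ee_rot: [-1.311, -2.855, 0.0]
force: [-0.8, -1.1, -1.9]
width: 0.7
gripper_force: 12.0
```

Request:
arm_command --deltas '[0, 0, 0, 0, 0, -0.006, 50, 0, 0, 0, 0, 0, -0.012, 50, 0, 0, 0, 0, 0, -0.018, 50, 0, 0, 0, 0, 0, -0.022, 50, 0, 0, 0, 0, 0, -0.024, 50, 0, 0, 0, 0, 0, -0.026, 50, 0, 0, 0, 0, 0, -0.026, 50]' --force 6

```text
clock: 46.8
position: [0.7, 0.0551, 0.1961]
ee_rot: [-1.311, -2.855, 0.0]
force: [-0.1, 0.4, -2.1]
width: 0.699
gripper_force: 6.0
```

Request:
arm_command --deltas '[0, 0, 0, 0, 0, -0.002, 50, 0, 0, 0, 0, 0, -0.004, 50, 0, 0, 0, 0, 0, -0.006, 50, 0, 0, 0, 0, 0, -0.008, 50, 0, 0, 0, 0, 0, -0.01, 50, 0, 0, 0, 0, 0, -0.01, 50]' --force 4

```text
clock: 47.4
position: [0.7, 0.0551, 0.186]
ee_rot: [-1.311, -2.854, 0.0]
force: [0.3, -0.4, -0.7]
width: 0.702
gripper_force: 4.0
```

```bash
python3 - <<'E'
from ov import *
s=sensors.observe(); p=s["position"]; n="side"
fz=[]; 
for k in range(10): im=optics.get_image("side"); fz.append(sensors.observe()["force"][2])
print("fz",np.mean(fz))
cv2.imwrite('pics/raw11.png',im)
d=cv2.absdiff(cv2.GaussianBlur(im,(3,3),0),cv2.GaussianBlur(cv2.imread('pics/raw10side.png'),(3,3),0)).max(2)
a=RK[1]; X=np.array([np.cos(a),np.sin(a),0]); Y=np.array([-np.sin(a),np.cos(a),0]); Z=np.array([0,0,1.]); th=np.linspace(0,6.28,60)
hsv=cv2.cvtColor(im,cv2.COLOR_BGR2HSV)
for deg in(0,8,16,24,32):
    t=np.radians(deg); y2=np.cos(t)*Y-np.sin(t)*Z; z2=np.cos(t)*Z+np.sin(t)*Y; g=p+[0,0,.021]
    P=[g+(h-.085)*z2+.032*(np.cos(u)*X+np.sin(u)*y2) for u in th for h in(0,.055)]
    m=np.zeros(d.shape,np.uint8); cv2.fillConvexPoly(m,cv2.convexHull(np.int32(proj(n,P).round())),1)
    r=cv2.dilate(m,np.ones((5,5)))-m
    S=hsv[...,1]; print(deg,"in sat",S[m>0].mean().round(1),"ring sat",S[r>0].mean().round(1),"greyfrac in",(S[m>0]<70).mean().round(2),"ring",(S[r>0]<70).mean().round(2))
E
```

```text
fz -1.3277175384946038
0 in sat 76.7 ring sat 117.4 greyfrac in 0.77 ring 0.38
8 in sat 66.6 ring sat 116.5 greyfrac in 0.84 ring 0.4
16 in sat 59.3 ring sat 103.7 greyfrac in 0.91 ring 0.43
24 in sat 61.8 ring sat 77.8 greyfrac in 0.89 ring 0.67
32 in sat 63.7 ring sat 80.0 greyfrac in 0.85 ring 0.68
```

Request:
arm_command --deltas '[0, 0, 0, 0, 0, 0, 66, 0, 0, 0, 0, 0, 0, 67, 0, 0, 0, 0, 0, 0, 68, 0, 0, 0, 0, 0, 0, 70, 0, 0, 0, 0, 0, 0, 72, 0, 0, 0, 0, 0, 0, 74, 0, 0, 0, 0, 0, 0, 74, 0, 0, 0, 0, 0, 0, 74, 0, 0, 0, 0, 0, 0, 74, 0, 0, 0, 0, 0, 0, 74, 0, 0, 0, 0, 0, 0, 74, 0, 0, 0, 0, 0, 0.02, 74, 0, 0, 0, 0, 0, 0.05, 74, 0, 0, 0, 0, 0, 0.08, 74, 0, 0, 0, 0, 0, 0.12, 74, 0, 0, 0, 0, 0, 0.12, 74]'

```text
clock: 49.5
position: [0.7023, 0.0557, 0.3129]
ee_rot: [1.308, 2.848, 0.009]
force: [1.3, 0.1, 0.4]
width: 0.806
gripper_force: 0.0
```

Request:
arm_command --deltas '[0, 0, 0, -0.04, -0.03, 0.01, 74, 0, 0, 0, -0.08, -0.06, 0.01, 74, 0, 0, 0, -0.12, -0.1, 0.01, 74, 0, 0, 0, -0.16, -0.14, 0.01, 74, 0, 0, 0, -0.2, -0.18, 0.01, 74, 0, 0, 0, -0.24, -0.22, 0.01, 74, 0, 0, 0, -0.28, -0.26, 0.01, 74, 0, 0, 0, -0.34, -0.3, 0.01, 74, 0, 0, 0, -0.34, -0.34, 0.01, 74, 0, 0, 0, -0.34, -0.38, 0.01, 74, 0, 0, 0, -0.34, -0.41, 0.01, 74, 0, 0, 0, -0.34, -0.44, 0.01, 74, 0, 0, 0, -0.34, -0.44, 0.01, 74, 0, 0, 0, -0.34, -0.44, 0.01, 74, 0, 0, 0, -0.34, -0.44, 0.01, 74, 0, 0, 0, -0.34, -0.44, 0.01, 74, 0, 0, 0, -0.34, -0.44, 0.01, 74, 0, 0, 0, -0.34, -0.44, 0.01, 74, 0, 0, 0, -0.34, -0.44, 0.01, 74, 0, 0, 0, -0.34, -0.44, 0.01, 74]'

```text
clock: 51.5
position: [0.3601, -0.3848, 0.3164]
ee_rot: [1.311, 2.855, 0.0]
force: [-0.2, -0.6, -0.1]
width: 0.807
gripper_force: 0.0
```

```bash
python3 - <<'E'
from ov import *
a=RK[1]; X=np.array([np.cos(a),np.sin(a),0]); Y=np.array([-np.sin(a),np.cos(a),0]); Z=np.array([0,0,1.]); th=np.linspace(0,6.28,40)
I0={n:optics.get_image(n) for n in("top","side")}
for k in range(20): optics.get_image("side")
I1={n:optics.get_image(n) for n in("top","side")}
for n in I0: print(n,"motion max",cv2.GaussianBlur(cv2.absdiff(I0[n],I1[n]).max(2),(7,7),0).max()); cv2.imwrite('pics/raw12%s.png'%n,I1[n])
def score(n,hook,sg,x,deg):
    t=np.radians(deg); y1=sg*Y; xj=np.cos(t)*y1+np.sin(t)*Z; zj=np.cos(t)*Z-np.sin(t)*y1 # xj: handle dir, tilting handle up
    o=np.array(hk(x,hook,.224))-.045*xj-.093*zj
    P=[o+h*zj+.032*(np.cos(u)*xj+np.sin(u)*X) for u in th for h in(0,.105)]
    m=np.zeros(I1[n].shape[:2],np.uint8); cv2.fillConvexPoly(m,cv2.convexHull(np.int32(proj(n,P).round())),1)
    S=cv2.cvtColor(I1[n],cv2.COLOR_BGR2HSV)[...,1]; r=cv2.dilate(m,np.ones((5,5)))-m
    return ((S[m>0]<70).mean()-(S[r>0]<70).mean()).round(2),(S[m>0]<70).mean().round(2)
for l,hook,sg,x in(("C h2",.0625,1,-.078),("A h1",.1875,-1,-.09),("B h4",-.1875,-1,-.08)):
    for n in("top","side"): print(l,n,[score(n,hook,sg,x,d) for d in(0,20,35,45,55,70)])
# dials: white pointer PCA in top view
im=I1["top"].astype(int)
for c in((.4195,-.2294),(.4365,-.3675)):
    u=proj("top",[(*c,.09)])[0]; x0,y0=(u-7).round().astype(int); w=im[y0:y0+15,x0:x0+15].min(2); yy,xx=np.mgrid[0:15,0:15]
    u0=u-[x0,y0]; m=(w>95)&(np.hypot(xx-u0[0],yy-u0[1])<7); P=np.array([ray("top",(q[0]+x0,q[1]+y0),.09)[:2] for q in np.c_[xx[m],yy[m]]]); W=w[m]-80.
    cc=(P*W[:,None]).sum(0)/W.sum(); C=((P-cc)*W[:,None]).T@(P-cc); v=np.linalg.eigh(C)[1][:,1]; v*=np.sign(v@(cc-np.array(c))); print("dial",m.sum(),cc-np.array(c),np.degrees(np.arctan2(v[1],v[0])).round(1),"want ~6.4")
E
```

```text
top motion max 11
side motion max 8
C h2 top [(np.float64(0.43), np.float64(0.65)), (np.float64(0.49), np.float64(0.77)), (np.float64(0.69), np.float64(0.79)), (np.float64(0.51), np.float64(0.7)), (np.float64(0.43), np.float64(0.61)), (np.float64(0.31), np.float64(0.5))]
C h2 side [(np.float64(0.27), np.float64(0.52)), (np.float64(0.49), np.float64(0.68)), (np.float64(0.77), np.float64(0.79)), (np.float64(0.7), np.float64(0.8)), (np.float64(0.38), np.float64(0.72)), (np.float64(0.25), np.float64(0.65))]
A h1 top [(np.float64(0.45), np.float64(0.66)), (np.float64(0.51), np.float64(0.75)), (np.float64(0.65), np.float64(0.74)), (np.float64(0.48), np.float64(0.67)), (np.float64(0.38), np.float64(0.58)), (np.float64(0.24), np.float64(0.47))]
A h1 side [(np.float64(0.3), np.float64(0.54)), (np.float64(0.35), np.float64(0.68)), (np.float64(0.47), np.float64(0.76)), (np.float64(0.21), np.float64(0.7)), (np.float64(0.13), np.float64(0.62)), (np.float64(0.05), np.float64(0.56))]
B h4 top [(np.float64(0.45), np.float64(0.65)), (np.float64(0.47), np.float64(0.77)), (np.float64(0.61), np.float64(0.74)), (np.float64(0.42), np.float64(0.63)), (np.float64(0.36), np.float64(0.55)), (np.float64(0.26), np.float64(0.44))]
B h4 side [(np.float64(0.25), np.float64(0.79)), (np.float64(0.34), np.float64(0.87)), (np.float64(0.4), np.float64(0.93)), (np.float64(0.2), np.float64(0.87)), (np.float64(0.08), np.float64(0.78)), (np.float64(0.09), np.float64(0.68))]
dial 28 [0.00896939 0.00038951] 12.4 want ~6.4
dial 27 [ 0.01002869 -0.00212468] 35.1 want ~6.4
```

```bash
python3 - <<'E'
from h import *
I=np.mean([optics.get_image("top").astype(float) for _ in range(12)],0).min(2)
K,r,t,R=cal("top")
from scipy.ndimage import map_coordinates
for c in((.4195,-.2294),(.4365,-.3675)):
    # axis from disc: grow; radial profile of brightness vs angle in bar-top plane
    best=[]
    for dx in np.arange(-.004,.0041,.001):
      for dy in np.arange(-.004,.0041,.001):
        for a in np.arange(-20,35,1.):
            A=np.radians(a); d=np.array([np.cos(A),np.sin(A)]); nn=np.array([-d[1],d[0]]); o=np.array(c)+[dx,dy]
            L=np.array([o+s*d for s in np.linspace(.002,.021,8)]); Q=[(L+k*nn) for k in(0,-.006,.006)]
            v=[map_coordinates(I,proj("top",np.c_[q,np.full(8,.09)])[:,::-1].T,order=1).mean() for q in Q]
            best.append((v[0]-.5*(v[1]+v[2]),a,dx,dy))
    best.sort(reverse=True); print([tuple(np.round(b,3)) for b in best[:4]],"mean angle top50",np.mean([b[1] for b in best[:50]]))
E
```

```text
Traceback (most recent call last):
  File "h.py", line 7, in proj
    K,r,t,R=cal(n); return cv2.projectPoints(np.array(P,float).reshape(-1,1,3),r,t,K,None)[0].reshape(-1,2)
            ~~~^^^
  File "h.py", line 4, in cal
    c=optics.calibration(n); K=np.array(c["camera_matrix"],float); r=np.array(c["rvec"],float); t=np.array(c["tvec"],float).ravel()
ValueError: time passes only in moves, steps and waits
```

```bash
sed -i 's/^def cal(n):/from functools import lru_cache\n@lru_cache\ndef cal(n):/' h.py; python3 - <<'E'
from h import *
I=np.mean([optics.get_image("top").astype(float) for _ in range(8)],0).min(2)
from scipy.ndimage import map_coordinates
for c in((.4195,-.2294),(.4365,-.3675)):
    best=[]
    for dx in np.arange(-.004,.0041,.002):
      for dy in np.arange(-.004,.0041,.001):
        for a in np.arange(-20,35,1.):
            A=np.radians(a); d=np.array([np.cos(A),np.sin(A)]); nn=np.array([-d[1],d[0]]); o=np.array(c)+[dx,dy]
            L=np.array([o+s*d for s in np.linspace(.002,.021,8)]); P=np.vstack([L+k*nn for k in(0,-.006,.006)])
            v=map_coordinates(I,proj("top",np.c_[P,np.full(24,.09)])[:,::-1].T,order=1).reshape(3,8).mean(1)
            best.append((v[0]-.5*(v[1]+v[2]),a,dx,dy))
    best.sort(reverse=True); print([np.round(b,3).tolist() for b in best[:4]],"mean top30",np.mean([b[1] for b in best[:30]]))
E
```

```text
[[60.01, 9.0, -0.002, -0.001], [59.825, 8.0, -0.002, -0.001], [59.643, 10.0, -0.002, -0.001], [59.528, 7.0, -0.002, -0.001]] mean top30 8.033333333333333
[[63.329, 0.0, -0.004, 0.0], [63.197, 0.0, -0.002, 0.0], [62.337, 1.0, -0.002, 0.0], [62.292, 1.0, -0.004, 0.0]] mean top30 4.066666666666666
```

```bash
python3 -c "
from cell import arm
print(arm.sign_off())"
```

```text
the job is handed in; nothing more can be done
None
```

I've handed the job in: both dials are turned to their off dots (the camera reads them within about 6°), and all three jugs hang still, one each on hooks 1, 2 and 4, with the arm clear.

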